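Pack the road models into their stock trays

TASK

The session is over: put each of the four road models into the wooden stock tray whose lining has its colour - the red double deck bus in the red tray, the yellow van in the yellow one, the teal saloon car in the teal one, the white minibus in the white one - standing on its wheels, lengthwise, flat on the lining inside the rim, and let go. Set each one down rather than dropping it, never let one fall on its side, and leave the maroon van, the pillar box and everything else where they stand.

Things in the scene. Friction and masses are not known exactly. Their poses are not given: they have to be found in the camera images.
- bus_red: red double deck bus, 33 wide x 110 long x 57 mm high, 0.16 kg, loose. Origin: centre of the underside at wheel-tread level (within 1 mm); x across, y along its length (nose at -y), z up. Grasp across its width (along its x).
- van_yellow: yellow step van, 35 wide (body 30) x 80 long x 39 mm high, loose. Origin and axes as for the bus. Grasp across its width.
- saloon_teal: teal (grey-blue) saloon car, 23 wide x 59 long x 20 mm high, the cabin about 20 mm wide, loose. Origin and axes as for the bus. Grasp across its width.
- minibus_white: white minibus, 34 wide x 80 long x 32 mm high, loose. Origin and axes as for the bus. Grasp across its width.
- red_tray: fixed low wooden stock tray lined in red, for the bus. Origin: centre of its underside; x across, y along its length, z up. Lining 3 mm above its origin; rim 3.5 mm thick, top 7 mm above the origin; the well inside is 53 x 134 mm.
- yellow_tray: the same kind of tray lined in yellow, for the yellow van; well 55 x 104 mm. Origin and axes as for the red tray.
- teal_tray: the same kind of tray lined in teal, for the saloon car; well 43 x 83 mm. Origin and axes as for the red tray.
- white_tray: the same kind of tray lined in white, for the minibus; well 54 x 104 mm. Origin and axes as for the red tray.
- van_maroon: maroon van, 31 x 68 x 35 mm, loose; a bystander with no tray, to be left alone. Origin: centre of its underside.
- pillar_box: red pillar box, 10 mm across, 21 mm high, loose, standing beside the road; to be left alone. Origin: centre of its underside.
Mind the look-alikes: they are no part of the job. There is more than one size of the bus_red; the job needs the middle-sized.

How it is judged:
At the end, for the whole second after the job is handed in: Each model stands released and at rest in the tray of its colour: centre within 16 mm of the tray's, flat (underside 0-6 mm above the tray's underside, tilt under 0.1 rad), lengthwise within 0.3 rad either way round; maroon van and pillar box within 15 mm of their starts (horizontal distance between bus_red and red_tray below 0.016 m and z of bus_red in the frame of red_tray between 0 and 0.006 m and angle between each of bus_red, van_yellow, saloon_teal, minibus_white's own z axis and vertical below 0.1 rad and angle between the y axis of bus_red and the y axis of red_tray, either way round below 0.3 rad and linear speed of each of bus_red, van_yellow, saloon_teal, minibus_white below 0.02 m/s and contact force between each of bus_red, van_yellow, saloon_teal, minibus_white and the fingers below 0.05 N and horizontal distance between van_yellow and yellow_tray below 0.016 m and z of van_yellow in the frame of yellow_tray between 0 and 0.006 m and angle between the y axis of van_yellow and the y axis of yellow_tray, either way round below 0.3 rad and horizontal distance between saloon_teal and teal_tray below 0.016 m and z of saloon_teal in the frame of teal_tray between 0 and 0.006 m and angle between the y axis of saloon_teal and the y axis of teal_tray, either way round below 0.3 rad and horizontal distance between minibus_white and white_tray below 0.016 m and z of minibus_white in the frame of white_tray between 0 and 0.006 m and angle between the y axis of minibus_white and the y axis of white_tray, either way round below 0.3 rad and distance of each of van_maroon, pillar_box from where it was at the start of the episode below 0.015 m); the robot touches nothing.
It fails at once if a model falls on its side (tilt over 0.8 rad) (angle between any of bus_red, van_yellow, saloon_teal, minibus_white's own z axis and vertical above 0.8 rad).
It fails at once if a model is dropped: in the air more than 30 mm above the board, moving, and not held by the fingers ((height (world z) of bus_red above 0.03 m and linear speed of bus_red above 0.3 m/s and contact force between bus_red and the fingers below 0.01 N) or (height (world z) of van_yellow above 0.03 m and linear speed of van_yellow above 0.3 m/s and contact force between van_yellow and the fingers below 0.01 N) or (height (world z) of saloon_teal above 0.03 m and linear speed of saloon_teal above 0.3 m/s and contact force between saloon_teal and the fingers below 0.01 N) or (height (world z) of minibus_white above 0.03 m and linear speed of minibus_white above 0.3 m/s and contact force between minibus_white and the fingers below 0.01 N)).
It fails at once if the maroon van or the pillar box is pushed more than 15 mm or knocked over (distance of any of van_maroon, pillar_box from where it was at the start of the episode above 0.015 m or angle between any of van_maroon, pillar_box's own z axis and vertical above 0.5 rad).
It also fails if it takes over 115 s, if anything falls off the work surface, if the arm or the gripper's body presses on something with over 40 N, if the wrist force passes 120 N, or if a joint passes its speed limit or range.

ROBOT

A 6-joint arm with a two-finger parallel gripper is mounted at the origin on a cart in front of the work surface, level with it; the furniture and walls round the work are solid. World frame = base frame: x ahead of the robot, y to its left, z up, the work surface at z = 0. Lengths are in m, angles in rad, forces in N, time in s.
With the tool pointing down it reaches from about 0.35 to 0.875 m from the base axis. Payload 15.5 kg.
Tool frame: the origin (TCP) lies at the very end of the fingers, on their centre line; the grasp point (between the pads) lies 19 mm behind it (pinch_z is the distance from the TCP to the grasp point, in m); z points along the fingers, y is the line along which they close (so a half turn about z gives the same grasp; the last joint's range is limited). The gripper opens to 85 mm and grips with 20 to 120 N. Pads are 22 mm wide; open, the fingers measure 114 mm over their backs; the gripper's body (76 mm by 85 mm) begins 54 mm behind the grasp point. The pads swing forward as they close: fully open they stand 13 mm farther back than shut.
Start: joints at [-1.321, 0.494, 1.345, -0, 1.302, -0.096], TCP at [0.212, -0.588, 0.202] pointing down, gripper open.
Joint ranges: [-2.91, 2.91], [-0.82, 2.16], [0.22, 2.67], [-1.22, 4.37], [0.12, 2.79], [-3.08, 3.08]. Speed limits (rad/s): [1.89, 1.89, 2.57, 3.01, 3.01, 3.01].

INTERFACE

Orientations are given as a rotation vector (axis times angle).
In Python, from station import state, snapshot, hand_in, pinch_z gives the robot as it stands.
- The arm moves only by the tool apply_moves, never from a script. Its argument "increments" is text: rows parted by semicolons, each of 5 numbers parted by spaces: the opening, from -1 (shut) to 1 (fully open), then the shift along the tool's x, y, z in cm, then the turn about the tool's z in rad. In form: hand x y z spin; .... A call has 1 to 20 rows; each row shifts and turns the commanded pose from where the row before left it, along the tool's axes as they then stand; what a row does not reach is not made up. A row lasts 1/12 s, in which the tool goes at most 41.7 mm and 7.16 degrees, less where a joint would pass 70% of its speed; a pose out of reach is approached as far as the arm can. A call is refused whole if a number of a shift passes 4.17 or a number of a turn 0.125, either way. A call with a gripper value outside its range is refused whole. The fingers move at their own pace and stop on an object; "grip_force" is the grip in N (left out, the last holds). Time passes only in rows, so rows that do not move let the fingers close. It gives the time, the measured TCP pose, the force, the opening and the grip force at its end, in the units of the state.
- state(): the state, without advancing time (a new reading comes with each control period).
- snapshot(name): name is "scene" or "top" or "wrist"; returns a dict with "frame" (480x640x3 uint8, red, green, blue), "fx", "fy", "cx", "cy" (pixels), "R" (3x3) and "t" (3): a world point X has camera coordinates R X + t; the wrist camera has in their place "hand_eye" (4x4, takes a point from camera to tool coordinates, whose origin is the TCP and whose axes are the flange's). Camera axes: x right, y down, z forward; pixel columns grow to the right and rows downward; lengths in m; the calibration is good to about 2 mm. A picture is of the moment at which its call begins: read the wrist's pose just before it. There is no depth.
- hand_in(): hands the job in; it is judged then, once.
The state is a dict: "t": time; "joint_pos": joint angles; "joint_vel": joint speeds; "joint_torque": joint torques, N m; "ee_pos": TCP position; "tool_rot": TCP orientation; "force": force on the tool from outside, world axes, zero at the start; "torque": the same for the moment, N m; "gripper_width": finger opening in m; "grip_force": force on a finger pad.
Only numpy, scipy, OpenCV 4.12 (cv2) and the standard library are available. Lean on these libraries where they do the work, as an engineer would, in place of code of your own. Each camera call takes 0.05 s, during which the arm holds its last target. There are 200 camera calls.

## Working session

There is one attempt and no reset: what is moved stays moved. The work goes in short steps, Python scripts to look and compute and a tool call to move; the robot and the scene stay as the last step left them, time stands still between calls to the robot, and variables do not carry over. Pictures are saved under pics/ and viewed, at most 14 in all, crops included, and the job is handed in when it is done.

Besides the shell and the picture viewer there is one more tool, called after "Request:" as a command line: name --argument value ..., lists and objects as JSON in quotes. apply_moves: Moves the arm, as the interface text tells. Its arguments: {"type":"object","properties":{"increments":{"type":"string"},"grip_force":{"type":"number"}},"required":["increments"]}

```bash
mkdir -p pics; ls; python3 - <<'E'
from station import state,snapshot,pinch_z
import cv2,pickle
print(state(),pinch_z)
d={n:snapshot(n) for n in("top","scene")}
pickle.dump(d,open("s0.pkl","wb"))
for n in d:
    cv2.imwrite(f"pics/{n}0.png",d[n]["frame"][:,:,::-1]); print({k:v for k,v in d[n].items() if k!="frame"})
E
```

```text
pics
{'t': 0.0, 'joint_pos': array([-1.32048902e+00,  4.94163392e-01,  1.34615368e+00, -2.22671315e-05,
        1.30249463e+00, -9.54861625e-02]), 'joint_vel': array([-1.26240534e-03,  5.60609388e-05, -1.75298010e-03,  1.45952564e-04,
       -3.92711664e-04,  7.03150840e-06]), 'joint_torque': array([ 1.40649001e-03, -8.82138062e+01, -3.83869600e+01, -2.31600723e-05,
        9.84874234e-03, -3.95025017e-05]), 'ee_pos': array([ 0.21174225, -0.58760763,  0.20150494]), 'tool_rot': array([-3.09355601e+00, -5.40269307e-01,  1.81633065e-04]), 'force': array([-0.45195196,  0.67646004,  1.08186472]), 'torque': array([-0.00377696,  0.02096473, -0.01310894]), 'grip_force': 0.0, 'gripper_width': 0.08544036028696123} 0.0187
{'fx': 494.7700460846019, 'fy': 494.7700460846019, 'cx': 316.27492475959673, 'cy': 243.64248828616485, 'R': array([[-0.02788702, -0.99956103,  0.01000307],
       [-0.99691196,  0.02707544, -0.0737121 ],
       [ 0.07340891, -0.01202779, -0.99722939]]), 't': array([-0.05215777,  0.59855757,  1.22604934])}
{'fx': 531.8156236176293, 'fy': 531.8156236176293, 'cx': 320.78028112975187, 'cy': 247.78398925179278, 'R': array([[-0.79405454, -0.6074408 , -0.0222049 ],
       [-0.30298096,  0.42720105, -0.85188133],
       [ 0.52695344, -0.66971258, -0.52326393]]), 't': array([0.44401521, 0.25140094, 1.27723626])}
```

View pics/top0.png

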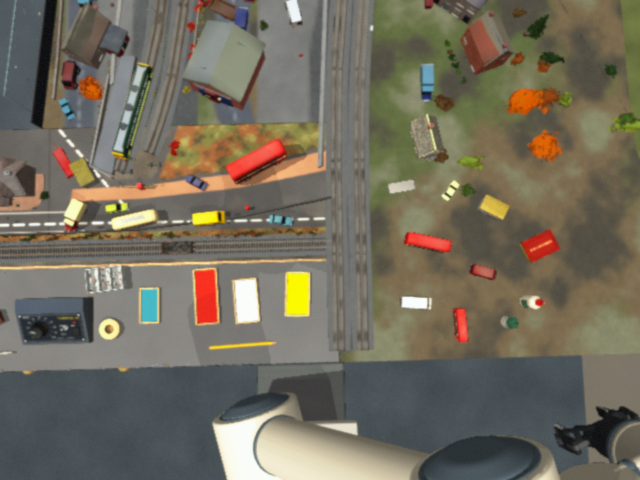

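View pics/scene0.png

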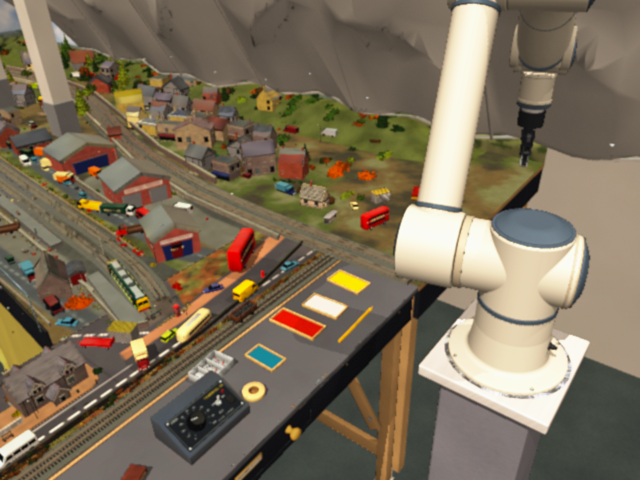

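The top view (up is +x, right is -y) shows:
- **Red buses:** (256,160) is large, (428,242) is about 47 px or 110 mm, (461,325) is small, and (63,161) is small. There is also a red block at (540,245).
- **Yellow:** van at (209,218), cream bus at (135,219), gold van at (493,207).
- **Teal:** saloon at (281,219), with navy and blue cars at (196,182) and (66,108).
- **White:** (416,303), grey at (401,187), far one at (293,12).
- **Others:** maroon van at (483,272), pillar box probably at (249,208).
- **Trays:** teal (149,306), red (205,297), white (246,300), yellow (297,294).

My choices are (428,242), (209,218), (281,219) and (416,303). I'll check them in a close crop.

```bash
python3 - <<'E'
import pickle,cv2,numpy as np
f=pickle.load(open("s0.pkl","rb"))["top"]["frame"][:,:,::-1]
a=cv2.resize(f[180:340,380:580],None,fx=4,fy=4,interpolation=3)[:, :800]
b=cv2.resize(f[140:240,150:350],None,fx=4,fy=4,interpolation=3)
a=cv2.resize(a,(480,384)); b=cv2.resize(b,(800,400))
cv2.imwrite("pics/a.png",cv2.resize(f[180:330,380:580],(800,600),interpolation=3)); cv2.imwrite("pics/b.png",b)
E
```

```text
(no output)
```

View pics/a.png

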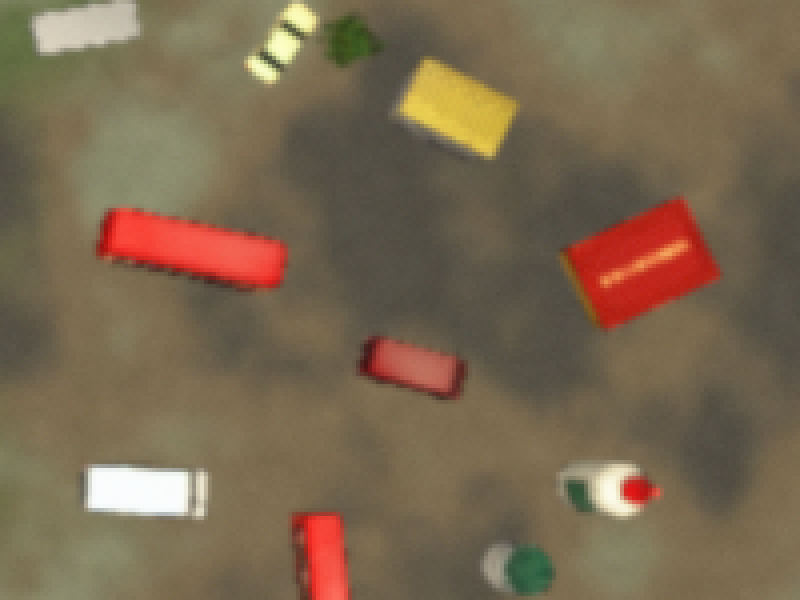

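View pics/b.png

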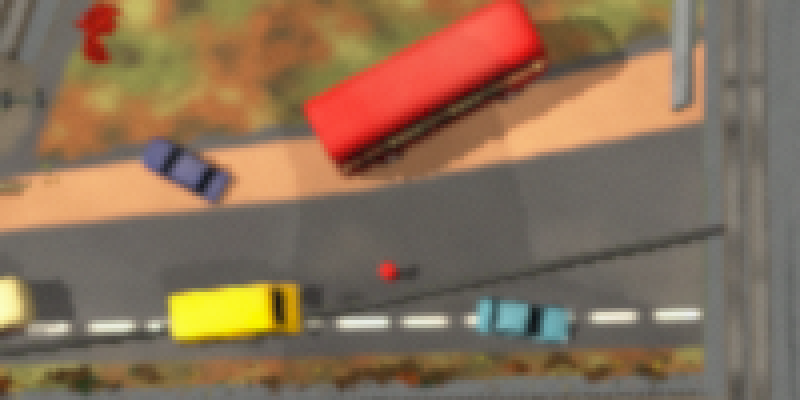

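Crop a confirms the middle red bus (428,242), the maroon van (483,272) and the white vehicle (416,303), which I'll check for size. Crop b shows the yellow van (209,218), the pillar box (247,208) and the teal saloon (281,220).

```bash
cat > h.py <<'E'
import numpy as np,cv2
from scipy.spatial.transform import Rotation as Ro
def cam(s,st=None):
    """returns R,t world->cam"""
    if "R" in s: return np.array(s["R"]),np.array(s["t"])
    H=np.array(s["hand_eye"]); T=np.eye(4); T[:3,:3]=Ro.from_rotvec(st["tool_rot"]).as_matrix(); T[:3,3]=st["ee_pos"]
    M=np.linalg.inv(T@H); return M[:3,:3],M[:3,3]
def cast(s,uv,z,st=None):
    R,t=cam(s,st); uv=np.atleast_2d(uv).astype(float)
    d=np.c_[(uv[:,0]-s["cx"])/s["fx"],(uv[:,1]-s["cy"])/s["fy"],np.ones(len(uv))]@R
    c=-R.T@t; return c+d*((z-c[2])/d[:,2])[:,None]
def proj(s,X,st=None):
    R,t=cam(s,st); p=np.atleast_2d(X)@R.T+t; return np.c_[p[:,0]/p[:,2]*s["fx"]+s["cx"],p[:,1]/p[:,2]*s["fy"]+s["cy"]]
COL=dict(red=[((0,140,70),(8,255,255)),((172,140,70),(180,255,255))],yellow=[((22,130,110),(34,255,255))],
 teal=[((88,60,60),(106,255,255))],white=[((0,0,185),(180,50,255))],maroon=[((0,80,50),(8,255,255)),((170,80,50),(180,255,255))])
def rect(s,col,seed,z,st=None,box=80):
    """largest/nearest blob of colour at the seed: world rect at height z: centre, (short,long), yaw of the long axis"""
    hsv=cv2.cvtColor(s["frame"],cv2.COLOR_RGB2HSV); m=0
    for lo,hi in COL[col]: m=m|cv2.inRange(hsv,lo,hi)
    w=np.zeros_like(m); u,v=map(int,seed); w[max(0,v-box):v+box,max(0,u-box):u+box]=255; m=cv2.morphologyEx(m&w,cv2.MORPH_CLOSE,np.ones((3,3)))
    cs=cv2.findContours(m,cv2.RETR_EXTERNAL,cv2.CHAIN_APPROX_NONE)[0]
    cs=[c for c in cs if cv2.contourArea(c)>15]
    c=min(cs,key=lambda c:max(0,-cv2.pointPolygonTest(c,(float(u),float(v)),True))-1e-4*cv2.contourArea(c))
    P=cast(s,c[:,0],z,st)[:,:2]
    (x,y),(a,b),ang=cv2.minAreaRect((P*1e4).astype(np.float32))
    ang=np.radians(ang)+(np.pi/2 if b>a else 0); ang=(ang+np.pi/2)%np.pi-np.pi/2
    return np.round([x/1e4,y/1e4,min(a,b)/1e4,max(a,b)/1e4,ang],4)
E
python3 - <<'E'
import pickle
from h import *
s=pickle.load(open("s0.pkl","rb"))["top"]
for n,c,uv,z in [("bus","red",(428,242),.057),("van","yellow",(205,218),.039),("sal","teal",(275,219),.012),("mini","white",(412,303),.032),("pillar","red",(247,208),.021),("maroon","maroon",(483,272),.035),("whitefar","white",(293,12),.032),("grey","white",(401,187),.03),
 ("bigbus","red",(256,160),.08),("smallbus","red",(461,325),.04),
 ("Tr","red",(205,297),.003),("Ty","yellow",(297,294),.003),("Tt","teal",(149,306),.003),("Tw","white",(246,300),.003)]:
    try: print(n,rect(s,c,uv,z))
    except Exception as e: print(n,e)
E
```

```text
bus [ 0.5914 -0.3424  0.0349  0.116   1.3241]
van [ 0.6682  0.1997  0.0328  0.0794 -1.4854]
sal [0.6617 0.0219 0.0215 0.0579 1.378 ]
mini [ 0.4427 -0.3136  0.0273  0.0723  1.5301]
pillar [ 0.8127  0.0775  0.0584  0.1573 -1.1046]
maroon [ 0.5156 -0.4811  0.0266  0.0651  1.2715]
whitefar [ 1.2052 -0.026   0.0271  0.061   0.2124]
grey [ 0.7364 -0.2868  0.0235  0.061  -1.4307]
bigbus [ 0.7981  0.0713  0.0556  0.1499 -1.1046]
smallbus [ 0.3852 -0.418   0.0316  0.0849  0.0394]
Tr [0.4728 0.2153 0.0494 0.1314 0.0413]
Ty [ 0.4727 -0.0162  0.0561  0.1038 -0.0267]
Tt [ 0.4543  0.3587  0.0354  0.0763 -0.0041]
Tw [0.4589 0.1132 0.0548 0.1059 0.0557]
```

```bash
cat >> h.py <<'E'
def psi(st):
    M=Ro.from_rotvec(st["tool_rot"]).as_matrix(); return np.arctan2(M[1,0],M[0,0])
def plan(x,y,z,yaw,st=None,cap=2.5):
    """yaw: wanted tool-x direction mod pi. Prints spin first, then shift in the spun tool frame (cm)."""
    from station import state
    st=st or state(); p=psi(st); d=(yaw-p+np.pi/2)%np.pi-np.pi/2
    q=p+d; D=np.array([x,y,z])-st["ee_pos"]; c,s=np.cos(q),np.sin(q)
    v=np.array([c*D[0]+s*D[1],s*D[0]-c*D[1],-D[2]])*100
    n=max(1,int(np.ceil(np.linalg.norm(v)/cap))); k=max(1,int(np.ceil(abs(d)/.12)))
    print("psi %.3f q6 %.2f | spin %.3f = %d x %.4f | xyz cm"%(p,st["joint_pos"][5],-d,k,-d/k),np.round(v,2),"=",n,"x",np.round(v/n,3))
E
python3 - <<'E'
from h import *
from station import snapshot
s=snapshot("wrist"); print(s["hand_eye"],s["fx"],s["cx"],s["cy"])
plan(.5914,-.3424,.2,1.324)
plan(.5914,-.3424,.2,1.324+np.pi)
E
```

```text
[[-1.30526590e-03 -9.53504257e-01 -3.01376723e-01  7.67914713e-02]
 [ 9.99999059e-01 -1.37182007e-03  9.19648556e-06  1.05703942e-03]
 [-4.22203524e-04 -3.01376427e-01  9.53505150e-01 -1.72491002e-01]
 [ 0.00000000e+00  0.00000000e+00  0.00000000e+00  1.00000000e+00]] 353.27448778344404 318.11121303554864 237.60232448998732
psi 0.346 q6 -0.10 | spin -0.978 = 9 x -0.1087 | xyz cm [33.06 30.82  0.16] = 19 x [1.74  1.622 0.009]
psi 0.346 q6 -0.10 | spin -0.978 = 9 x -0.1087 | xyz cm [33.06 30.82  0.16] = 19 x [1.74  1.622 0.009]
```

Request:
apply_moves --increments "1 0 0 0 -0.1087;1 0 0 0 -0.1087;1 0 0 0 -0.1087;1 0 0 0 -0.1087;1 0 0 0 -0.1087;1 0 0 0 -0.1087;1 0 0 0 -0.1087;1 0 0 0 -0.1087;1 0 0 0 -0.1087;1 2 1.8 0 0;1 2 1.8 0 0;1 2 1.8 0 0;1 2 1.8 0 0;1 2 1.8 0 0;1 2 1.8 0 0;1 2 1.8 0 0;1 2 1.8 0 0;1 2 1.8 0 0;1 2 1.8 0 0" --grip_force 25

```text
t: 1.73
ee_pos: [0.4362, -0.437, 0.2019]
tool_rot: [-2.478, -1.931, -0.0]
force: [-0.4, -0.7, -0.4]
gripper_width: 0.0856
grip_force: 0.0
```

Request:
apply_moves --increments "1 2 1.8 0 0;1 2 1.8 0 0;1 2 1.8 0 0;1 2 1.8 0 0;1 2 1.8 0 0;1 2 1.8 0 0;1 1 2 0 0;1 0 0 0 0;1 0 0 0 0;1 0 0 0 0"

```text
t: 2.57
ee_pos: [0.5906, -0.3432, 0.2017]
tool_rot: [-2.477, -1.931, 0.001]
force: [-1.1, -0.7, -0.1]
gripper_width: 0.0854
grip_force: 0.0
```

```bash
cat > look.py <<'E'
import sys,pickle
from h import *
from station import state,snapshot
def look(name):
    st=state(); s=snapshot("wrist"); cv2.imwrite(f"pics/{name}.png",s["frame"][:,:,::-1]); pickle.dump((st,s),open(name+".pkl","wb")); return st,s
E
python3 - <<'E'
from look import *
st,s=look("w1"); plan(.5914,-.3424,.2,1.324)
print(proj(s,[[.5914,-.3424,.057]],st))
print(rect(s,"red",proj(s,[[.5914,-.3424,.057]],st)[0],.057,st,200))
E
```

```text
psi 1.324 q6 -0.37 | spin -0.000 = 1 x -0.0004 | xyz cm [0.13 0.08 0.18] = 1 x [0.127 0.076 0.185]
[[318.5396215  211.38177237]]
[ 0.5955 -0.3469  0.0305  0.11    1.3304]
```

View pics/w1.png

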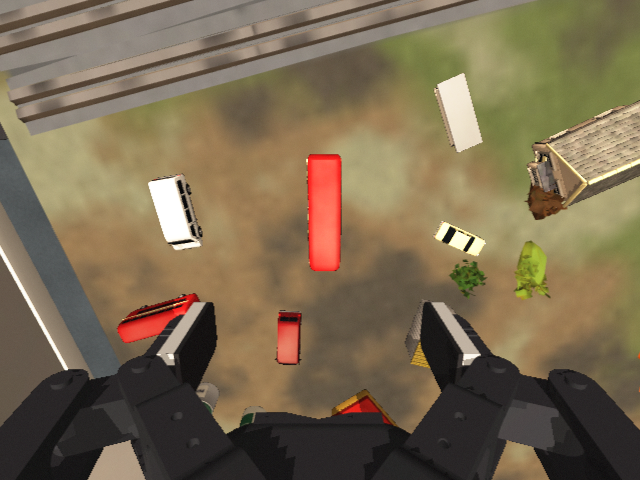

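The wrist view shows the bus at (324,211), measuring 110 x 30 mm. It also shows the minibus at (175,212) with a window band, the maroon van at (288,336), and nothing in the fingers' way.

```bash
python3 - <<'E'
from h import *
plan(.5955,-.3469,.015,1.330)
import pickle
st,s=pickle.load(open("w1.pkl","rb"))
print(rect(s,"white",(172,212),.032,st,50))
E
```

```text
psi 1.324 q6 -0.37 | spin -0.006 = 1 x -0.0064 | xyz cm [-0.21  0.58 18.68] = 8 x [-0.027  0.073  2.336]
[ 0.4487 -0.3162  0.0325  0.0732  1.5297]
```

Request:
apply_moves --increments "1 -0.2 0.58 0 -0.006;1 0 0 2.4 0;1 0 0 2.4 0;1 0 0 2.4 0;1 0 0 2.4 0;1 0 0 2.4 0;1 0 0 2.4 0;1 0 0 2 0;1 0 0 1.3 0;1 0 0 1 0;1 0 0 0 0;1 0 0 0 0;-1 0 0 0 0;-1 0 0 0 0;-1 0 0 0 0;-1 0 0 0 0;-1 0 0 0 0;-1 0 0 0 0;-1 0 0 0 0;-1 0 0 0 0"

```text
t: 4.28
ee_pos: [0.5966, -0.3467, 0.0157]
tool_rot: [2.471, 1.938, 0.0]
force: [-0.1, -0.5, 6.4]
gripper_width: 0.0323
grip_force: 29.2
```

Request:
apply_moves --increments "-1 0 0 0 0;-1 0 0 0 0;-1 0 0 -0.5 0;-1 0 0 -0.5 0;-1 0 0 -1 0;-1 0 0 -1 0;-1 0 0 -2 0;-1 0 0 -2 0;-1 0 0 -2 0;-1 0 0 -2 0;-1 0 0 -2 0;-1 0 0 -2 0;-1 0 0 -1 0;-1 0 0 0 0;-1 0 0 0 0"

```text
t: 5.53
ee_pos: [0.5962, -0.3466, 0.1753]
tool_rot: [2.472, 1.938, 0.0]
force: [-0.3, 0.6, -1.5]
gripper_width: 0.0323
grip_force: 28.3
```

```bash
python3 - <<'E'
from look import *
st,s=look("w2"); plan(.4728,.2153,.17,.0413,cap=2); plan(.4728,.2153,.022,.0413,cap=2)
print(st["ee_pos"],st["gripper_width"],st["grip_force"])
print(rect(s,"red",(320,211),.217,st,300))
E
```

```text
psi 1.330 q6 -0.37 | spin 1.289 = 11 x 0.1172 | xyz cm [ -9.97 -56.62   0.43] = 29 x [-0.344 -1.952  0.015]
psi 1.330 q6 -0.37 | spin 1.289 = 11 x 0.1172 | xyz cm [ -9.97 -56.62  15.23] = 30 x [-0.332 -1.887  0.508]
[ 0.5962351  -0.34656359  0.17526197] 0.03225932721653836 28.321095407009125
[ 0.5948 -0.3436  0.0336  0.1111  1.3288]
```

View pics/w2.png

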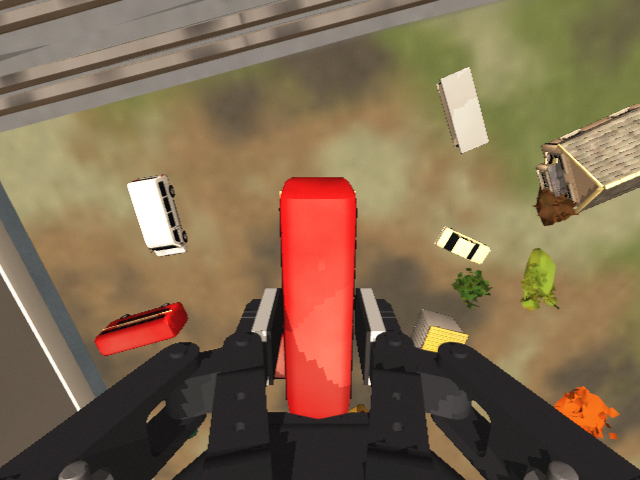

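The bus is held level and centred. I'll carry it to the red tray.

Request:
apply_moves --increments "-1 0 0 0 0.1172;-1 0 0 0 0.1172;-1 0 0 0 0.1172;-1 0 0 0 0.1172;-1 0 0 0 0.1172;-1 0 0 0 0.1172;-1 0 0 0 0.1172;-1 0 0 0 0.1172;-1 0 0 0 0.1172;-1 0 0 0 0.1172;-1 0 0 0 0.1172;-1 -0.2 -1 0 0;-1 -0.4 -2 0 0;-1 -0.4 -2 0 0;-1 -0.4 -2 0 0;-1 -0.4 -2 0 0;-1 -0.4 -2 0 0;-1 -0.4 -2 0 0;-1 -0.4 -2 0 0;-1 -0.4 -2 0 0"

```text
t: 7.25
ee_pos: [0.5541, -0.1763, 0.1741]
tool_rot: [-3.14, -0.072, 0.002]
force: [0.4, 0.6, -1.8]
gripper_width: 0.0324
grip_force: 28.3
```

Request:
apply_moves --increments "-1 -0.35 -2 0 0;-1 -0.35 -2 0 0;-1 -0.35 -2 0 0;-1 -0.35 -2 0 0;-1 -0.35 -2 0 0;-1 -0.35 -2 0 0;-1 -0.35 -2 0 0;-1 -0.35 -2 0 0;-1 -0.35 -2 0 0;-1 -0.35 -2 0 0;-1 -0.35 -2 0 0;-1 -0.35 -2 0 0;-1 -0.35 -2 0 0;-1 -0.35 -2 0 0;-1 -0.35 -2 0 0;-1 -0.35 -2 0 0;-1 -0.35 -2 0 0;-1 0 -1 0 0;-1 0 0 0 0;-1 0 0 0 0"

```text
t: 8.92
ee_pos: [0.481, 0.1693, 0.1746]
tool_rot: [3.14, 0.07, -0.001]
force: [0.4, -0.9, -0.4]
gripper_width: 0.0321
grip_force: 28.3
```

```bash
python3 - <<'E'
from look import *
st,s=look("w3"); plan(.4728,.2153,.0195,.0413)
for n,c,P in [("Tr","red",(.5228,.2153,.003)),("Tw","white",(.4589,.1132,.003)),("Tt","teal",(.4543,.3587,.003))]:
    print(n,rect(s,c,proj(s,[P],st)[0],.003,st,150))
E
```

```text
psi 0.043 q6 1.75 | spin 0.002 = 1 x 0.0017 | xyz cm [-0.65 -4.68 15.52] = 7 x [-0.093 -0.669  2.217]
Tr [0.4537 0.1837 0.1089 0.1788 0.0456]
Tw [0.4612 0.1101 0.0527 0.1037 0.0779]
Tt [ 0.4559  0.357   0.0405  0.0819 -0.0071]
```

View pics/w3.png

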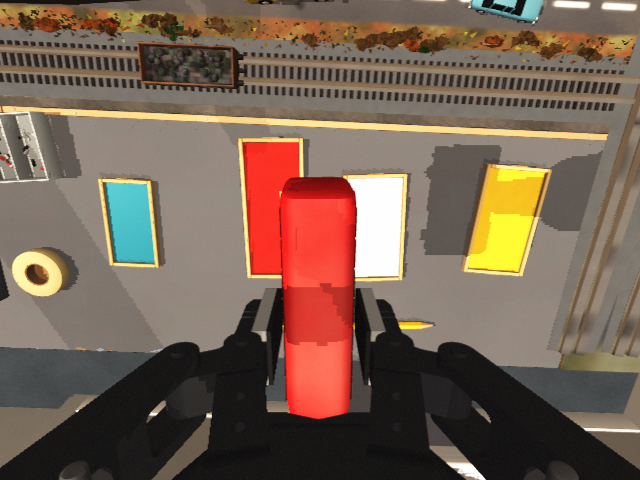

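The wrist view shows the held bus next to the red tray. The lining corners are at about (247,141), (301,141) and (252,275). I'll cast those rays.

```bash
python3 - <<'E'
from h import *
import pickle
st,s=pickle.load(open("w3.pkl","rb"))
P=cast(s,[(247,141),(301,141),(251.5,275)],.003,st)[:,:2]; print(P,(P[1]+P[2])/2, np.linalg.norm(P[0]-P[1]),np.linalg.norm(P[0]-P[2]))
for n,c,Q in [("Ty","yellow",(.4727,-.0162,.003)),("Tt","teal",(.4543,.3587,.003))]: print(n,rect(s,c,proj(s,[Q],st)[0],.003,st,100))
C=(P[1]+P[2])/2; plan(C[0],C[1],.0195,.041)
E
```

```text
[[0.54164339 0.23763415]
 [0.54382738 0.18692148]
 [0.40489894 0.23530043]] [0.47436316 0.21111095] 0.05075968063583599 0.13676436106555712
Ty [ 0.4725 -0.0209  0.0623  0.109  -0.0349]
Tt [ 0.4559  0.357   0.0405  0.0819 -0.0071]
psi 0.043 q6 1.75 | spin 0.002 = 1 x 0.0020 | xyz cm [-0.51 -4.26 15.52] = 7 x [-0.073 -0.608  2.217]
```

Request:
apply_moves --increments "-1 -0.25 -1.5 0 0;-1 -0.25 -1.5 0 0;-1 0 -1.45 0 0;-1 0 0 2 0;-1 0 0 2 0;-1 0 0 2 0;-1 0 0 2 0;-1 0 0 2 0;-1 0 0 2 0;-1 0 0 1.5 0;-1 0 0 1 0;-1 0 0 0.5 0;-1 0 0 0.2 0;-1 0 0 0 0;-1 0 0 0 0"

```text
t: 10.22
ee_pos: [0.4752, 0.2134, 0.0237]
tool_rot: [-3.141, -0.064, -0.002]
force: [0.7, 0.5, -1.4]
gripper_width: 0.0326
grip_force: 28.3
```

```bash
python3 - <<'E'
from h import *
plan(.4735,.213,.0190,.041)
E
```

```text
psi 0.041 q6 1.84 | spin -0.000 = 1 x -0.0001 | xyz cm [-0.18  0.04  0.47] = 1 x [-0.176  0.036  0.474]
```

Request:
apply_moves --increments "-1 -0.15 0 0.2 0;-1 0 0 0.2 0;-1 0 0 0.1 0;-1 0 0 0 0;0.2 0 0 0 0;0.6 0 0 0 0;1 0 0 0 0;1 0 0 0 0;1 0 0 0 0;1 0 0 0 0;1 0 0 -1 0;1 0 0 -2 0;1 0 0 -3 0;1 0 0 -3 0;1 0 0 -3 0;1 0 0 -3 0;1 0 0 -2 0;1 0 0 0 0;1 0 0 0 0"

```text
t: 11.8
ee_pos: [0.4737, 0.2135, 0.1896]
tool_rot: [-3.14, -0.064, -0.004]
force: [-0.9, -0.8, 0.2]
gripper_width: 0.0852
grip_force: 0.0
```

```bash
python3 - <<'E'
from look import *
st,s=look("w4"); print(proj(s,[[.4735,.213,.06]],st),rect(s,"yellow",proj(s,[[.4725,-.018,.003]],st)[0],.003,st,100))
plan(.6682,.1997,.2,-1.4854)
E
```

```text
[[317.53888981 218.4320452 ]] [ 0.4757 -0.0203  0.0592  0.1071 -0.0394]
psi 0.041 q6 1.84 | spin 1.526 = 13 x 0.1174 | xyz cm [  3.02 -19.33  -1.15] = 8 x [ 0.378 -2.416 -0.144]
```

View pics/w4.png

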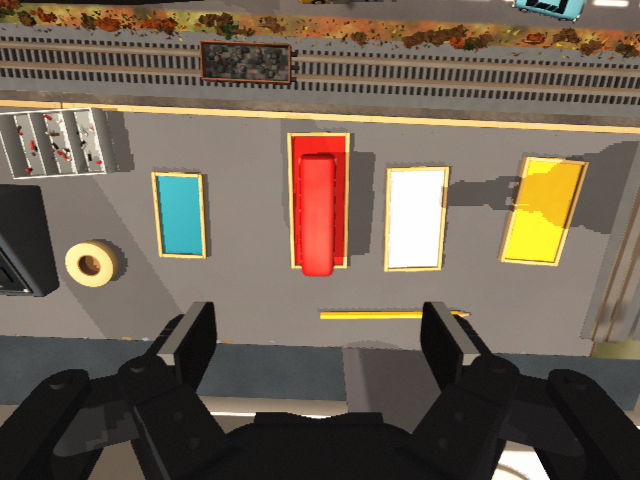

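The bus stands in its tray (bus at (318,215), lining visible on both sides). Next is the yellow van. I'll spin the other way, because q6 would pass its limit otherwise.

Request:
apply_moves --increments "1 0 0 -0.5 -0.1154;1 0 0 -0.5 -0.1154;1 0 0 0 -0.1154;1 0 0 0 -0.1154;1 0 0 0 -0.1154;1 0 0 0 -0.1154;1 0 0 0 -0.1154;1 0 0 0 -0.1154;1 0 0 0 -0.1154;1 0 0 0 -0.1154;1 0 0 0 -0.1154;1 0 0 0 -0.1154;1 0 0 0 -0.1154;1 0 0 0 -0.1154;1 -0.5 3.2 0 0;1 -0.5 3.2 0 0;1 -0.5 3.2 0 0;1 -0.5 3.2 0 0;1 -0.5 3.2 0 0;1 -0.5 3.3 0 0"

```text
t: 13.52
ee_pos: [0.6686, 0.1996, 0.1964]
tool_rot: [-2.123, -2.313, 0.004]
force: [0.4, 0.5, -0.4]
gripper_width: 0.0854
grip_force: 0.0
```

Request:
apply_moves --increments "1 0 0 0 0;1 0 0 0 0;1 0 0 0 0"

```text
t: 13.77
ee_pos: [0.6671, 0.1999, 0.1966]
tool_rot: [-2.123, -2.313, 0.003]
force: [0.2, 0.8, -0.6]
gripper_width: 0.0855
grip_force: 0.0
```

```bash
python3 - <<'E'
from look import *
st,s=look("w5"); r=rect(s,"yellow",proj(s,[[.6682,.1997,.039]],st)[0],.039,st,100); print(r)
print(proj(s,[[.6682,.1997,.039]],st))
plan(r[0],r[1],.012,r[4])
E
```

```text
[ 0.6712  0.2041  0.0271  0.0698 -1.4892]
[[319.76904076 209.38507566]]
psi 1.657 q6 0.12 | spin 0.004 = 1 x 0.0042 | xyz cm [ 0.37  0.47 18.51] = 8 x [0.047 0.058 2.314]
```

View pics/w5.png

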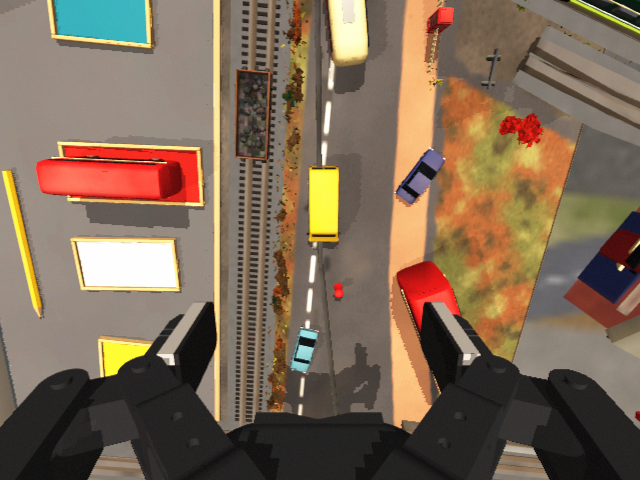

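The van is at (323,204) with its nose at the lower end, so the full body spans rows 165-242. The pillar box (338,291) and wagon (253,113) are clear of the fingers.

```bash
python3 - <<'E'
from look import *
import pickle
st,s=pickle.load(open("w5.pkl","rb"))
print(cast(s,[(311,167),(338,167),(311,241),(338,241)],.037,st))
plan(.6702,.2007,.014,-1.487)
for n,c,Q in [("pillar","red",(338,291)),("sal","teal",(305,350)),("white","white",(125,265)),("bus","red",(110,178)),("wagon","red",(0,0))][:3]: print(n,rect(s,c,Q,.01 if n!="white" else .003,st,40 if n!="white" else 90))
E
```

```text
[[0.65670062 0.23861761 0.037     ]
 [0.68164586 0.24073064 0.037     ]
 [0.66233902 0.16662853 0.037     ]
 [0.68894452 0.16889587 0.037     ]]
psi 1.657 q6 0.12 | spin 0.002 = 1 x 0.0020 | xyz cm [ 0.04  0.34 18.31] = 8 x [0.005 0.042 2.289]
pillar [ 0.6976  0.1028  0.0101  0.0173 -1.473 ]
sal [0.664  0.0208 0.022  0.0582 1.4109]
white [0.4603 0.1107 0.0529 0.1035 0.07  ]
```

Request:
apply_moves --increments "0.3 0.17 0.42 0 0.002;0.3 0 0 2.5 0;0.3 0 0 2.5 0;0.3 0 0 2.5 0;0.3 0 0 2.5 0;0.3 0 0 2.5 0;0.3 0 0 2 0;0.3 0 0 1.5 0;0.3 0 0 1.3 0;0.3 0 0 1 0;0.3 0 0 0 0;0.3 0 0 0 0"

```text
t: 14.82
ee_pos: [0.6721, 0.2022, 0.0153]
tool_rot: [-2.126, -2.312, 0.0]
force: [0.4, -0.5, 0.7]
gripper_width: 0.0553
grip_force: 0.0
```

Request:
apply_moves --increments "-1 0 0 0 0;-1 0 0 0 0;-1 0 0 0 0;-1 0 0 0 0;-1 0 0 0 0;-1 0 0 0 0;-1 0 0 0 0;-1 0 0 -0.5 0;-1 0 0 -0.5 0;-1 0 0 -1 0;-1 0 0 -1 0;-1 0 0 -2 0;-1 0 0 -2 0;-1 0 0 -2 0;-1 0 0 -2 0;-1 0 0 -2 0;-1 0 0 -2 0;-1 0 0 -1 0;-1 0 0 0 0;-1 0 0 0 0"

```text
t: 16.48
ee_pos: [0.6722, 0.2021, 0.1754]
tool_rot: [2.126, 2.312, 0.001]
force: [-0.1, 0.3, -0.6]
gripper_width: 0.0
grip_force: 0.0
```

```bash
python3 - <<'E'
from look import *
st,s=look("w6"); print(st["gripper_width"],st["grip_force"],st["ee_pos"])
print(rect(s,"yellow",(320,320),st["ee_pos"][2]+.025,st,120))
plan(.473,-.018,.16,-.033,cap=2.5)
print(proj(s,[st["ee_pos"]-[0,0,-.02]],st))
E
```

```text
2.6117923001419088e-05 0.0 [0.67219507 0.20209514 0.17539082]
[ 0.6688  0.237   0.0128  0.022  -1.4803]
psi 1.654 q6 0.12 | spin -1.454 = 13 x -0.1119 | xyz cm [ 19.13 -22.64   1.43] = 12 x [ 1.594 -1.887  0.119]
[[318.42284508 293.11035874]]
```

View pics/w6.png

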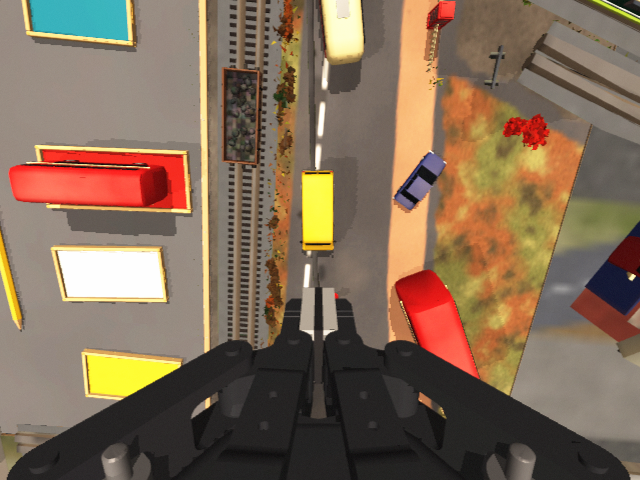

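The fingers closed on nothing. The van still stands at (317,210), and it may be lower than I assumed. I'll triangulate its height from the top and wrist views.

```bash
python3 - <<'E'
from look import *
import pickle
from station import snapshot
top=snapshot("top"); pickle.dump(top,open("top2.pkl","wb"))
st5,s5=pickle.load(open("w5.pkl","rb")); st6,s6=pickle.load(open("w6.pkl","rb")); st1,s1=pickle.load(open("w1.pkl","rb"))
top0=pickle.load(open("s0.pkl","rb"))["top"]
for z in (.039,.02,0.0,-.02):
    print(z,"van w5",rect(s5,"yellow",(323,200),z,st5,60),"w6",rect(s6,"yellow",(317,205),z,st6,60),"top0",rect(top0,"yellow",(205,218),z))
for z in (.02,0.0,-.02):
    print(z,"sal w5",rect(s5,"teal",(305,335),z,st5,40),"top",rect(top0,"teal",(275,219),z))
    print(z,"mini w1",rect(s1,"white",(172,212),z,st1,60),"top",rect(top0,"white",(412,303),z))
E
```

```text
0.039 van w5 [ 0.6712  0.2041  0.0271  0.0698 -1.4892] w6 [ 0.6712  0.2042  0.0268  0.0698 -1.4803] top0 [ 0.6682  0.1997  0.0328  0.0794 -1.4854]
0.02 van w5 [ 0.6718  0.2     0.0286  0.0739 -1.4892] w6 [ 0.6716  0.1997  0.0285  0.0741 -1.4803] top0 [ 0.6707  0.2036  0.0333  0.0806 -1.4854]
0.0 van w5 [ 0.6724  0.1956  0.0303  0.0781 -1.4892] w6 [ 0.6719  0.1949  0.0302  0.0786 -1.4803] top0 [ 0.6734  0.2077  0.0338  0.0819 -1.4854]
-0.02 van w5 [ 0.673   0.1913  0.0319  0.0823 -1.4892] w6 [ 0.6723  0.1901  0.0319  0.0832 -1.4803] top0 [ 0.6761  0.2118  0.0343  0.0832 -1.4854]
0.02 sal w5 [0.664  0.0279 0.0214 0.0566 1.4108] top [0.6607 0.0214 0.0214 0.0576 1.378 ]
0.02 mini w1 [ 0.443  -0.3178  0.0336  0.0757  1.5297] top [ 0.4421 -0.3161  0.0275  0.073   1.5301]
0.0 sal w5 [0.6641 0.0137 0.0226 0.0598 1.4109] top [0.6632 0.0226 0.0217 0.0585 1.378 ]
0.0 mini w1 [ 0.4336 -0.3205  0.0355  0.08    1.5297] top [ 0.4411 -0.3203  0.028   0.0742  1.5301]
-0.02 sal w5 [ 6.6430e-01 -5.0000e-04  2.3900e-02  6.3100e-02  1.4108e+00] top [0.6657 0.0238 0.0221 0.0594 1.378 ]
-0.02 mini w1 [ 0.4242 -0.3232  0.0374  0.0843  1.5297] top [ 0.4401 -0.3245  0.0284  0.0753  1.5301]
```

The views agree on a roof height of about .02-.027, so the road lies below z=0 and the first pinch passed over the roof. I'll go lower in small steps while watching the force.

Request:
apply_moves --increments "0.3 0 0 0 0;0.3 0 0 0 0;0.3 0 0 0 0;0.3 0 0 0 0;0.3 0 0 2.5 0;0.3 0 0 2.5 0;0.3 0 0 2.5 0;0.3 0 0 2.5 0;0.3 0 0 2.5 0;0.3 0 0 2 0;0.3 0 0 1 0;0.3 0 0 0.6 0;0.3 0 0 0.4 0;0.3 0 0 0.3 0;0.3 0 0 0 0;0.3 0 0 0 0"

```text
t: 17.92
ee_pos: [0.6727, 0.2022, 0.008]
tool_rot: [2.126, 2.312, 0.002]
force: [0.8, 0.1, 0.7]
gripper_width: 0.0553
grip_force: 0.0
```

Request:
apply_moves --increments "-1 0 0 0 0;-1 0 0 0 0;-1 0 0 0 0;-1 0 0 0 0;-1 0 0 0 0;-1 0 0 0 0"

```text
t: 18.42
ee_pos: [0.674, 0.2024, 0.0087]
tool_rot: [2.125, 2.311, 0.005]
force: [3.2, 1.0, 8.3]
gripper_width: -0.0001
grip_force: 4.6
```

```bash
python3 - <<'E'
from look import *
st,s=look("w7"); sc=snapshot("scene"); tp=snapshot("top")
print(st["ee_pos"],st["force"],st["grip_force"],st["gripper_width"])
u,v=proj(sc,[st["ee_pos"]])[0].astype(int); u2,v2=proj(tp,[st["ee_pos"]])[0].astype(int); print(u,v,u2,v2)
a=cv2.resize(sc["frame"][v-50:v+50,u-66:u+67],(400,300),interpolation=3); b=cv2.resize(s["frame"],(400,300))
sc0=__import__("pickle").load(open("s0.pkl","rb"))["scene"]["frame"]
c=cv2.resize(sc0[v-50:v+50,u-66:u+67],(400,300),interpolation=3); d=cv2.resize(tp["frame"][v2-50:v2+50,u2-66:u2+67],(400,300),interpolation=3)
for im,p in((a,(u,v)),): cv2.drawMarker(im,(200,150),(0,255,0),0,10)
cv2.drawMarker(c,(200,150),(0,255,0),0,10)
cv2.imwrite("pics/m7.png",np.vstack([np.hstack([a,b]),np.hstack([c,d])])[:,:,::-1])
E
```

```text
[0.67395577 0.20237361 0.00871961] [3.20137447 1.0432499  8.2670067 ] 4.592348682344891 -0.00011212023382992992
244 292 209 216
```

View pics/m7.png

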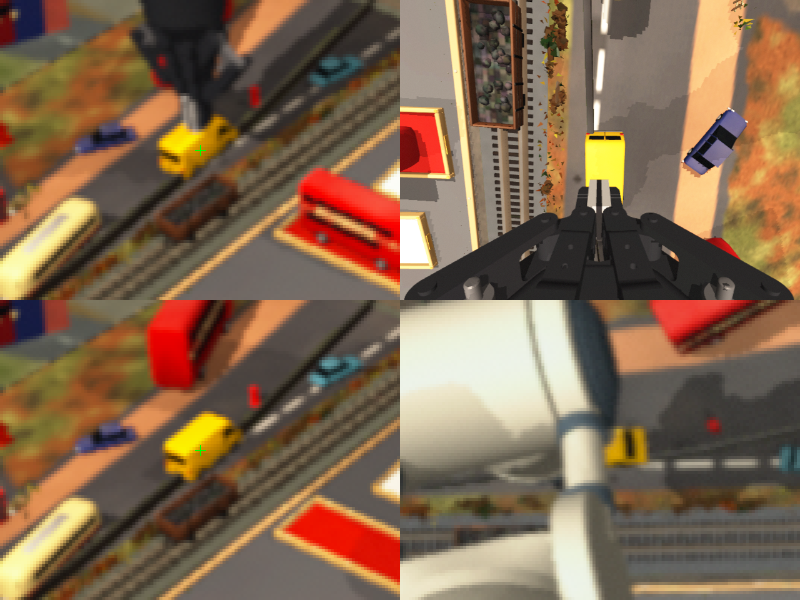

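The closed fingers are resting on the van's roof, so the roof is at z≈0.009 and the road at about -0.030. I'll recompute with that plane.

```bash
python3 - <<'E'
from look import *
import pickle
st,s=pickle.load(open("w7.pkl","rb"))
print("rear edge",cast(s,[(301,214),(360,214)],.009,st))
st6,s6=pickle.load(open("w6.pkl","rb"));top0=pickle.load(open("s0.pkl","rb"))["top"]; sc=pickle.load(open("s0.pkl","rb"))["scene"]
print("w6 corners",cast(s6,[(303,171),(332,171),(303,249),(334,249)],.009,st6))
print("top0",rect(top0,"yellow",(205,218),.009), "scene",rect(sc,"yellow",(244,290),.009,None,20))
print(cast(top0,[(192.5,218),(225,218)],.009))
st5,s5=pickle.load(open("w5.pkl","rb"))
# road height: corresponding point - pillar box & saloon top/w5
for z in (.02,0,-.01,-.02,-.03): print(z,rect(top0,"red",(247,208),z,None,6),rect(s5,"red",(338,291),z,st5,15),"scene",rect(sc,"teal",(288,266),z,None,14)[:2],rect(sc,"yellow",(244,290),z,None,20)[:2])
E
```

```text
rear edge [[0.66250477 0.23544696 0.009     ]
 [0.69196312 0.23784811 0.009     ]]
w6 corners [[0.65509124 0.23586612 0.009     ]
 [0.68253468 0.23812945 0.009     ]
 [0.66054406 0.15756363 0.009     ]
 [0.69195318 0.16014492 0.009     ]]
top0 [ 0.6722  0.2058  0.0336  0.0813 -1.4854] scene [ 0.7     0.1833  0.0335  0.0685 -1.4594]
[[0.67209468 0.24537289 0.009     ]
 [0.66988888 0.16255888 0.009     ]]Traceback (most recent call last):
  File "<stdin>", line 11, in <module>
  File "h.py", line 23, in rect
    c=min(cs,key=lambda c:max(0,-cv2.pointPolygonTest(c,(float(u),float(v)),True))-1e-4*cv2.contourArea(c))
ValueError: min() iterable argument is empty
```

Request:
apply_moves --increments "-1 0 0 -1 0;-1 0 0 -2 0;-1 0 0 -2 0;-1 0 0 -2 0;-1 0 0 -2 0;-1 0 0 -2 0;0.13 0 0 -2 0;0.13 0 0 -2 0;0.13 0 0 -1 0;0.13 0 0 0 0;0.13 0 0 0 0;0.13 0 0 0 0"

```text
t: 19.57
ee_pos: [0.6714, 0.2019, 0.1659]
tool_rot: [-2.126, -2.312, 0.002]
force: [0.6, -0.2, 0.3]
gripper_width: 0.0484
grip_force: 0.0
```

```bash
python3 - <<'E'
from look import *
import pickle
st,s=look("w8"); r=rect(s,"yellow",(317,210),.009,st,70); print(r,st["ee_pos"],st["gripper_width"],st["force"])
st6,s6=pickle.load(open("w6.pkl","rb")); print(rect(s6,"yellow",(317,205),.009,st6,70))
plan(r[0],r[1]-.002,-.008,r[4])
E
```

```text
[ 0.6795  0.1977  0.0297  0.0767 -1.4945] [0.67144541 0.20193116 0.16589704] 0.04839894491619984 [ 0.61590991 -0.21345047  0.29728801]
[ 0.6718  0.197   0.0294  0.0766 -1.4803]
psi 1.654 q6 0.12 | spin 0.007 = 1 x 0.0074 | xyz cm [-0.68  0.76 17.37] = 7 x [-0.097  0.109  2.481]
```

Request:
apply_moves --increments "0.13 -0.6 0.8 0 0.007;0.13 0 0 2.5 0;0.13 0 0 2.5 0;0.13 0 0 2.5 0;0.13 0 0 2.5 0;0.13 0 0 2 0;0.13 0 0 1.5 0;0.13 0 0 0.8 0;0.13 0 0 0.6 0;0.13 0 0 0.4 0;0.13 0 0 0 0;0.13 0 0 0 0"

```text
t: 20.62
ee_pos: [0.6811, 0.1968, 0.0147]
tool_rot: [2.134, 2.305, 0.001]
force: [0.4, -0.3, 0.4]
gripper_width: 0.0482
grip_force: 0.0
```

Request:
apply_moves --increments "0.13 0 0 0.5 0;0.13 0 0 0.4 0;0.13 0 0 0.4 0;0.13 0 0 0.4 0;0.13 0 0 0 0;0.13 0 0 0 0"

```text
t: 21.12
ee_pos: [0.6804, 0.1967, -0.0032]
tool_rot: [-2.134, -2.305, 0.001]
force: [-0.5, -0.1, 0.7]
gripper_width: 0.0485
grip_force: 0.0
```

Request:
apply_moves --increments "0.13 0 0 0.3 0;0.13 0 0 0.3 0;0.13 0 0 0.3 0;0.13 0 0 0 0;0.13 0 0 0 0"

```text
t: 21.53
ee_pos: [0.6804, 0.1967, -0.0122]
tool_rot: [-2.134, -2.305, 0.001]
force: [0.0, 0.0, -0.3]
gripper_width: 0.0483
grip_force: 0.0
```

Request:
apply_moves --increments "-1 0 0 0 0;-1 0 0 0 0;-1 0 0 0 0;-1 0 0 0 0;-1 0 0 0 0"

```text
t: 21.95
ee_pos: [0.6808, 0.1967, -0.0117]
tool_rot: [2.134, 2.305, 0.001]
force: [-0.8, 0.3, 3.5]
gripper_width: 0.0286
grip_force: 27.4
```

Request:
apply_moves --increments "-1 0 0 -0.5 0;-1 0 0 -0.5 0;-1 0 0 -1 0;-1 0 0 -1 0;-1 0 0 -2 0;-1 0 0 -2 0;-1 0 0 -2 0;-1 0 0 -2 0;-1 0 0 -2 0;-1 0 0 -2 0;-1 0 0 -2 0;-1 0 0 -1 0;-1 0 0 0 0;-1 0 0 0 0"

```text
t: 23.12
ee_pos: [0.6806, 0.1968, 0.1683]
tool_rot: [2.134, 2.305, 0.001]
force: [0.3, 0.8, -0.6]
gripper_width: 0.0286
grip_force: 27.0
```

```bash
python3 - <<'E'
from look import *
st,s=look("w9"); print(st["gripper_width"],st["grip_force"],st["ee_pos"])
for z in (0,.01,.02,.03):print(z,rect(s,"yellow",(320,280),st["ee_pos"][2]+z,st,130))
plan(.473,-.0195,.16,-.033,cap=2)
E
```

```text
0.0286208390507667 27.039004058606224 [0.68063013 0.19675016 0.16832648]
0 [ 0.6812  0.1842  0.0373  0.0904 -1.4851]
0.01 [ 0.6808  0.1893  0.0352  0.0851 -1.4851]
0.02 [ 0.6805  0.1945  0.033   0.0799 -1.4851]
0.03 [ 0.6801  0.1996  0.0308  0.0747 -1.4851]
psi 1.647 q6 0.12 | spin -1.461 = 13 x -0.1124 | xyz cm [ 19.99 -22.29   0.73] = 15 x [ 1.332 -1.486  0.049]
```

Request:
apply_moves --increments "-1 0 0 0 0.12;-1 0 0 0 0.12;-1 0 0 0 0.12;-1 0 0 0 0.12;-1 0 0 0 0.12;-1 0 0 0 0.12;-1 0 0 0 0.12;-1 0 0 0 0.12;-1 0 0 0 0.12;-1 0 0 0 0.12;-1 0 0 0 0.12;-1 0 0 0 0.12;-1 0 0 0 0.12;-1 0 0 0 0.12;-1 -1 1.1 0 0;-1 -1.4 1.6 0 0;-1 -1.4 1.6 0 0;-1 -1.4 1.6 0 0;-1 -1.4 1.6 0 0;-1 -1.4 1.6 0 0"

```text
t: 24.83
ee_pos: [0.596, 0.1077, 0.1665]
tool_rot: [3.141, -0.051, -0.004]
force: [-0.1, -0.4, -0.8]
gripper_width: 0.0287
grip_force: 27.0
```

Request:
apply_moves --increments "-1 -1.4 1.5 0 0;-1 -1.4 1.5 0 0;-1 -1.4 1.5 0 0;-1 -1.4 1.5 0 0;-1 -1.4 1.5 0 0;-1 -1.4 1.5 0 0;-1 -1.4 1.5 0 0;-1 -1.4 1.5 0 0;-1 0 0 0 0;-1 0 0 0 0"

```text
t: 25.67
ee_pos: [0.4808, -0.0083, 0.1673]
tool_rot: [-3.141, 0.053, 0.003]
force: [0.9, 0.6, 0.3]
gripper_width: 0.0283
grip_force: 27.0
```

```bash
python3 - <<'E'
from look import *
st,s=look("w10"); print(st["ee_pos"])
plan(.473,-.0195,.020,-.033,cap=2)
top=snapshot("top")
for n,c,Q,z in [("Tw","white",(.4589,.110,.003),.003)]:print(n,rect(s,c,proj(s,[Q],st)[0],z,st,90))
print("bus top",rect(top,"red",proj(top,[[.4735,.213,.06]])[0],.06))
E
```

```text
[ 0.48080936 -0.00829074  0.16728504]
psi -0.033 q6 1.46 | spin -0.000 = 1 x -0.0003 | xyz cm [-0.82  1.19 14.74] = 8 x [-0.102  0.148  1.843]
Tw [0.4612 0.1116 0.053  0.1039 0.0691]
bus top [0.4745 0.2044 0.0506 0.1253 0.0427]
```

Request:
apply_moves --increments "-1 -0.7 1.2 0 0;-1 0 0 2 0;-1 0 0 2 0;-1 0 0 2 0;-1 0 0 2 0;-1 0 0 2 0;-1 0 0 2 0;-1 0 0 1.3 0;-1 0 0 0.7 0;-1 0 0 0.2 0;-1 0 0 0 0;-1 0 0 0 0"

```text
t: 26.77
ee_pos: [0.475, -0.0195, 0.0265]
tool_rot: [3.141, -0.05, 0.001]
force: [0.1, 0.3, -0.9]
gripper_width: 0.029
grip_force: 27.0
```

Request:
apply_moves --increments "-1 0 0 0.2 0;-1 0 0 0.1 0;-1 0 0 0.1 0;-1 0 0 0 0"

```text
t: 27.1
ee_pos: [0.4745, -0.0197, 0.0222]
tool_rot: [3.141, -0.051, 0.0]
force: [0.6, 0.2, 0.2]
gripper_width: 0.0281
grip_force: 27.0
```

Request:
apply_moves --increments "-1 0 0 0.15 0;-1 0 0 0 0;-1 0 0 0 0"

```text
t: 27.35
ee_pos: [0.4745, -0.0197, 0.0205]
tool_rot: [-3.141, 0.051, 0.0]
force: [-0.1, 0.5, -0.1]
gripper_width: 0.0284
grip_force: 27.0
```

Request:
apply_moves --increments "-1 0 0 0.15 0;-1 0 0 0 0;-1 0 0 0 0"

```text
t: 27.6
ee_pos: [0.4744, -0.0197, 0.019]
tool_rot: [-3.141, 0.051, 0.0]
force: [-0.2, 0.4, -0.6]
gripper_width: 0.0284
grip_force: 27.0
```

Request:
apply_moves --increments "-1 0 0 0.15 0;-1 0 0 0 0;-1 0 0 0 0"

```text
t: 27.85
ee_pos: [0.4744, -0.0197, 0.0175]
tool_rot: [-3.141, 0.051, 0.0]
force: [0.8, -0.6, -0.3]
gripper_width: 0.0286
grip_force: 27.0
```

Request:
apply_moves --increments "-1 0 0 0.1 0;-1 0 0 0 0;-1 0 0 0 0"

```text
t: 28.1
ee_pos: [0.4745, -0.0197, 0.0166]
tool_rot: [-3.141, 0.051, 0.0]
force: [0.3, 0.5, -0.6]
gripper_width: 0.0285
grip_force: 27.0
```

Request:
apply_moves --increments "-1 0 0 0.12 0;-1 0 0 0 0;-1 0 0 0 0"

```text
t: 28.35
ee_pos: [0.4744, -0.0197, 0.0153]
tool_rot: [-3.141, 0.051, 0.0]
force: [0.9, -0.6, -0.3]
gripper_width: 0.0283
grip_force: 27.0
```

Request:
apply_moves --increments "-1 0 0 0.12 0;-1 0 0 0 0;-1 0 0 0 0"

```text
t: 28.6
ee_pos: [0.4744, -0.0197, 0.0141]
tool_rot: [-3.141, 0.051, 0.0]
force: [-0.6, -0.3, -1.0]
gripper_width: 0.0284
grip_force: 27.0
```

Request:
apply_moves --increments "-1 0 0 0.12 0;-1 0 0 0 0;-1 0 0 0 0"

```text
t: 28.85
ee_pos: [0.4744, -0.0197, 0.0129]
tool_rot: [-3.141, 0.051, 0.0]
force: [-0.9, 0.3, -0.3]
gripper_width: 0.0287
grip_force: 27.0
```

Request:
apply_moves --increments "-1 0 0 0.12 0;-1 0 0 0 0;-1 0 0 0 0"

```text
t: 29.1
ee_pos: [0.4744, -0.0197, 0.0117]
tool_rot: [-3.141, 0.051, 0.0]
force: [-0.1, 0.5, -0.2]
gripper_width: 0.0284
grip_force: 27.0
```

Request:
apply_moves --increments "-1 0 0 0.12 0;-1 0 0 0 0;-1 0 0 0 0"

```text
t: 29.35
ee_pos: [0.4744, -0.0197, 0.0105]
tool_rot: [-3.141, 0.051, 0.0]
force: [-0.2, 0.1, -1.0]
gripper_width: 0.0282
grip_force: 27.0
```

```bash
python3 - <<'E'
from look import *
st,s=look("w11"); sc=snapshot("scene")
u,v=proj(sc,[[.4744,-.0197,.01]])[0].astype(int)
a=cv2.resize(sc["frame"][v-45:v+45,u-60:u+60],(800,600),interpolation=3)
cv2.imwrite("pics/m11.png",a[:,:,::-1])
E
```

```text
(no output)
```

View pics/m11.png

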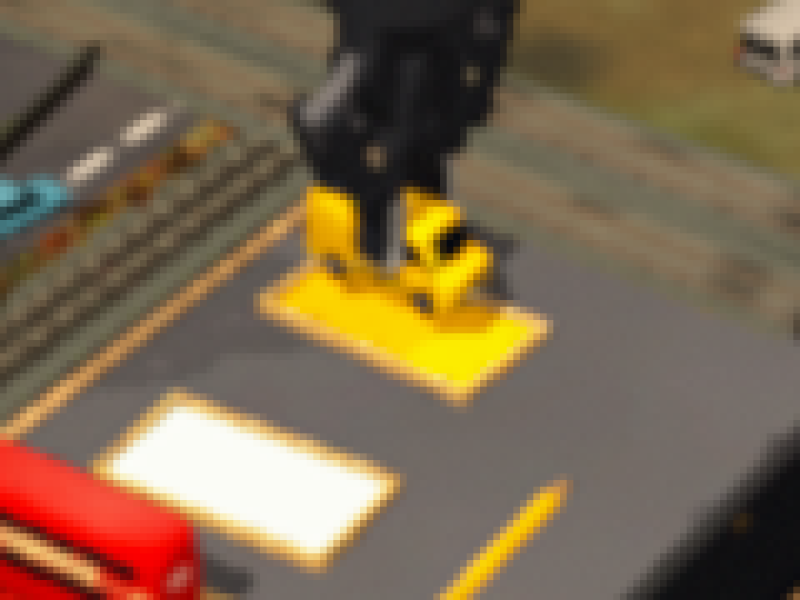

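The van hangs a few mm over the yellow lining, and it looks offset from the tray centre, which is at crop (405,333). I'll check that by casting the tray corners.

```bash
python3 - <<'E'
from look import *
import pickle
d=pickle.load(open("s0.pkl","rb")); sc=d["scene"]
u,v=proj(sc,[[.4744,-.0197,.01]])[0].astype(int)
f=lambda pts: [(u-60+x/6.667,v-45+y/6.667) for x,y in pts]
T=cast(sc,f([(262,300),(462,402),(548,325)]),.006)[:,:2]; print("yellow outer corners",T,"centre",(T[0]+T[2])/2,np.linalg.norm(T[0]-T[1]),np.linalg.norm(T[1]-T[2]))
print("tray by rect",[ (c,rect(sc,c,proj(sc,[Q])[0],.003)) for c,Q in(("yellow",(.474,-.019,.003)),("white",(.46,.1115,.003)),("red",(.4735,.213,.003)),("teal",(.455,.3575,.003)))])
for z in(0.004,.008): print("near wheels",z,cast(sc,f([(338,278),(424,312)]),z)[:,:2])
print("finger tip",cast(sc,f([(390,280)]),.0105))
sc2=snapshot("scene"); print("R same",np.allclose(sc2["R"],sc["R"]))
print((sc2["frame"].astype(int)-sc["frame"])[400:,:200].std())
# wrist-based tray edge check
st,s=pickle.load(open("w10.pkl","rb"))
E
```

```text
yellow outer corners [[ 0.52754238  0.00995055]
 [ 0.41522977  0.02076585]
 [ 0.41627416 -0.04664638]] centre [ 0.47190827 -0.01834792] 0.11283215256819108 0.06742032709026574
tray by rect [('yellow', array([ 0.4757, -0.02  ,  0.0572,  0.1061, -0.0394])), ('white', array([0.4629, 0.1101, 0.0485, 0.0999, 0.0643])), ('red', array([0.4774, 0.2107, 0.0464, 0.1298, 0.0475])), ('teal', array([ 0.4579,  0.3544,  0.0361,  0.0762, -0.0043]))]
near wheels 0.004 [[ 0.51217669 -0.02534382]
 [ 0.46666869 -0.02597976]]
near wheels 0.008 [[ 0.50877049 -0.02064732]
 [ 0.4634674  -0.0212804 ]]
finger tip [[ 0.48728212 -0.02966739  0.0105    ]]
R same True
0.848826761532499
```

The tray centre is confirmed. I'll keep lowering until contact.

Request:
apply_moves --increments "-1 0 0 0.12 0;-1 0 0 0.1 0;-1 0 0 0 0;-1 0 0 0 0"

```text
t: 29.83
ee_pos: [0.4744, -0.0197, 0.0083]
tool_rot: [-3.141, 0.051, 0.0]
force: [-0.3, 0.1, -0.4]
gripper_width: 0.0286
grip_force: 27.0
```

Request:
apply_moves --increments "-1 0 0 0.12 0;-1 0 0 0 0;-1 0 0 0 0"

```text
t: 30.08
ee_pos: [0.4745, -0.0197, 0.0071]
tool_rot: [-3.141, 0.051, 0.0]
force: [-0.1, -0.9, -0.5]
gripper_width: 0.0283
grip_force: 27.0
```

Request:
apply_moves --increments "-1 0 0 0.12 0;-1 0 0 0 0;-1 0 0 0 0"

```text
t: 30.33
ee_pos: [0.4744, -0.0197, 0.0059]
tool_rot: [-3.141, 0.051, 0.0]
force: [0.1, 0.1, -0.1]
gripper_width: 0.0281
grip_force: 27.0
```

Request:
apply_moves --increments "-1 0 0 0.12 0;-1 0 0 0 0;-1 0 0 0 0"

```text
t: 30.58
ee_pos: [0.4744, -0.0197, 0.0047]
tool_rot: [-3.141, 0.051, 0.0]
force: [-0.3, 0.2, -0.6]
gripper_width: 0.0283
grip_force: 27.0
```

Request:
apply_moves --increments "-1 0 0 0.12 0;-1 0 0 0 0;-1 0 0 0 0"

```text
t: 30.83
ee_pos: [0.4744, -0.0196, 0.0035]
tool_rot: [-3.141, 0.051, 0.0]
force: [-0.6, -0.1, -0.5]
gripper_width: 0.0283
grip_force: 27.0
```

Request:
apply_moves --increments "-1 0 0 0.1 0;-1 0 0 0 0;-1 0 0 0 0"

```text
t: 31.08
ee_pos: [0.4744, -0.0196, 0.0025]
tool_rot: [-3.141, 0.051, 0.0]
force: [-0.2, 0.5, 0.3]
gripper_width: 0.0284
grip_force: 27.0
```

Request:
apply_moves --increments "-1 0 0 0.1 0;-1 0 0 0 0;-1 0 0 0 0"

```text
t: 31.33
ee_pos: [0.4744, -0.0197, 0.0015]
tool_rot: [-3.141, 0.051, 0.0]
force: [-0.1, -0.2, -0.2]
gripper_width: 0.0284
grip_force: 27.0
```

Request:
apply_moves --increments "-1 0 0 0.1 0;-1 0 0 0 0;-1 0 0 0 0"

```text
t: 31.58
ee_pos: [0.4745, -0.0197, 0.0005]
tool_rot: [-3.141, 0.051, 0.0]
force: [1.3, 0.6, -0.1]
gripper_width: 0.0285
grip_force: 27.0
```

```bash
python3 - <<'E'
from look import *
import pickle
st,s=pickle.load(open("w6.pkl","rb")); print("shut tip expected row (pic ~288-300):",[(d,proj(s,[st["ee_pos"]+[0,0,d]],st)[0].round()) for d in (0,.01,.02,.03)])
from station import state; s=state(); print(s["ee_pos"],s["force"],s["joint_torque"])
E
```

```text
shut tip expected row (pic ~288-300): [(0, array([318., 276.])), (0.01, array([318., 284.])), (0.02, array([318., 293.])), (0.03, array([318., 303.]))]
[ 0.47445103 -0.0196603   0.00053616] [ 1.27287284  0.60409498 -0.06977469] [-3.20143823e-03 -7.49577570e+01 -1.46815592e+01  3.33672406e-04
 -3.17733013e-02 -1.46655625e-04]
```

Request:
apply_moves --increments "-1 0 0 0.1 0;-1 0 0 0 0;-1 0 0 0 0"

```text
t: 31.83
ee_pos: [0.4745, -0.0197, -0.0005]
tool_rot: [-3.141, 0.051, 0.0]
force: [-1.1, 0.6, -0.8]
gripper_width: 0.0281
grip_force: 27.0
```

Request:
apply_moves --increments "-1 0 0 0.1 0;-1 0 0 0 0;-1 0 0 0 0"

```text
t: 32.08
ee_pos: [0.4744, -0.0197, -0.0015]
tool_rot: [-3.141, 0.051, 0.0]
force: [0.1, 0.2, -0.6]
gripper_width: 0.0284
grip_force: 27.0
```

Request:
apply_moves --increments "-1 0 0 0.1 0;-1 0 0 0 0;-1 0 0 0 0"

```text
t: 32.33
ee_pos: [0.4744, -0.0197, -0.0025]
tool_rot: [-3.141, 0.051, 0.0]
force: [-0.1, 0.1, -0.8]
gripper_width: 0.0284
grip_force: 27.0
```

Request:
apply_moves --increments "-1 0 0 0.1 0;-1 0 0 0 0;-1 0 0 0 0"

```text
t: 32.58
ee_pos: [0.4744, -0.0197, -0.0035]
tool_rot: [-3.141, 0.051, 0.0]
force: [1.0, 0.2, 0.0]
gripper_width: 0.028
grip_force: 27.0
```

Request:
apply_moves --increments "-1 0 0 0.1 0;-1 0 0 0.1 0;-1 0 0 0 0;-1 0 0 0 0"

```text
t: 32.92
ee_pos: [0.4744, -0.0197, -0.0055]
tool_rot: [-3.141, 0.051, 0.0]
force: [-1.0, 0.1, -1.0]
gripper_width: 0.0284
grip_force: 27.0
```

Request:
apply_moves --increments "-1 0 0 0.1 0;-1 0 0 0 0;-1 0 0 0 0"

```text
t: 33.17
ee_pos: [0.4745, -0.0197, -0.0065]
tool_rot: [-3.141, 0.051, 0.0]
force: [-0.5, 0.9, -0.7]
gripper_width: 0.0282
grip_force: 27.0
```

Request:
apply_moves --increments "-1 0 0 0.1 0;-1 0 0 0 0;-1 0 0 0 0"

```text
t: 33.42
ee_pos: [0.4744, -0.0197, -0.0075]
tool_rot: [-3.141, 0.051, 0.0]
force: [0.2, -0.1, -0.5]
gripper_width: 0.0281
grip_force: 27.0
```

Request:
apply_moves --increments "-1 0 0 0.1 0;-1 0 0 0 0;-1 0 0 0 0"

```text
t: 33.67
ee_pos: [0.4744, -0.0197, -0.0085]
tool_rot: [-3.141, 0.051, 0.0]
force: [0.0, -0.2, -0.8]
gripper_width: 0.0284
grip_force: 27.0
```

Request:
apply_moves --increments "-1 0 0 0.1 0;-1 0 0 0 0;-1 0 0 0 0"

```text
t: 33.92
ee_pos: [0.4745, -0.0197, -0.009]
tool_rot: [3.141, -0.051, 0.001]
force: [-2.0, 0.9, 14.1]
gripper_width: 0.0282
grip_force: 28.9
```

Request:
apply_moves --increments "-1 0 0 0.1 0;-1 0 0 0 0;-1 0 0 0 0"

```text
t: 34.17
ee_pos: [0.4748, -0.0196, -0.0095]
tool_rot: [3.141, -0.051, 0.002]
force: [-3.4, 1.8, 27.4]
gripper_width: 0.0279
grip_force: 31.1
```

Request:
apply_moves --increments "-1 0 0 0.1 0;-1 0 0 0 0;-1 0 0 0 0"

```text
t: 34.42
ee_pos: [0.475, -0.0197, -0.0102]
tool_rot: [3.141, -0.051, 0.003]
force: [-4.6, 0.9, 37.7]
gripper_width: 0.0279
grip_force: 33.5
```

Request:
apply_moves --increments "-1 0 0 0.1 0;-1 0 0 0 0;-1 0 0 0 0"

```text
t: 34.67
ee_pos: [0.4753, -0.0197, -0.0111]
tool_rot: [3.141, -0.051, 0.004]
force: [-4.2, 2.6, 38.9]
gripper_width: 0.0283
grip_force: 36.0
```

Contact came at TCP -0.0087. That means the road is at z=0, and the pads grip about 25-30 mm higher than the nominal TCP. I'll relieve the pressure, release and back off.

Request:
apply_moves --increments "-1 0 0 -0.2 0;-1 0 0 -0.15 0;-1 0 0 0 0;-1 0 0 0 0"

```text
t: 35.0
ee_pos: [0.4744, -0.0197, -0.009]
tool_rot: [-3.141, 0.051, 0.0]
force: [-0.5, -0.4, -0.7]
gripper_width: 0.0283
grip_force: 30.9
```

Request:
apply_moves --increments "-0.1 0 0 0 0;0.1 0 0 0 0;0.4 0 0 0 0;0.6 0 0 0 0;0.6 0 0 0 0;0.6 0 0 -0.5 0;0.6 0 0 -1 0;0.6 0 0 -2 0;0.6 0 0 -3 0;0.6 0 0 -3 0;0.6 0 0 -3 0;0.6 0 0 -3 0;0.6 0 0 -3 0;0.6 0 0 0 0;0.6 0 0 0 0"

```text
t: 36.25
ee_pos: [0.4753, -0.0198, 0.1778]
tool_rot: [3.141, -0.051, 0.006]
force: [-0.5, -0.2, -0.2]
gripper_width: 0.0684
grip_force: 0.0
```

```bash
python3 - <<'E'
from look import *
st,s=look("w12"); sc=snapshot("scene"); print(st["ee_pos"])
plan(.664,.0208,.18,1.395)
a=cv2.resize(s["frame"],(400,300)); b=cv2.resize(sc["frame"][235:385,225:425],(400,300),interpolation=3)
u,v=proj(s,[[.474,-.0195,.03]],st)[0].astype(int)
c=cv2.resize(s["frame"][max(0,v-100):max(0,v-100)+200,u-133:u+133],(400,300))
cv2.imwrite("pics/m12.png",np.vstack([np.hstack([a,b]),np.hstack([c,c*0])])[:,:,::-1])
print("sal",rect(s,"teal",proj(s,[[.664,.0215,.01]],st)[0],.01,st,40))
E
```

```text
[ 0.47527446 -0.01975234  0.17779993]
psi -0.033 q6 1.44 | spin -1.428 = 12 x -0.1190 | xyz cm [ 7.3  18.01 -0.43] = 8 x [ 0.912  2.251 -0.054]
sal [0.6524 0.0133 0.0044 0.0434 1.5373]
```

View pics/m12.png

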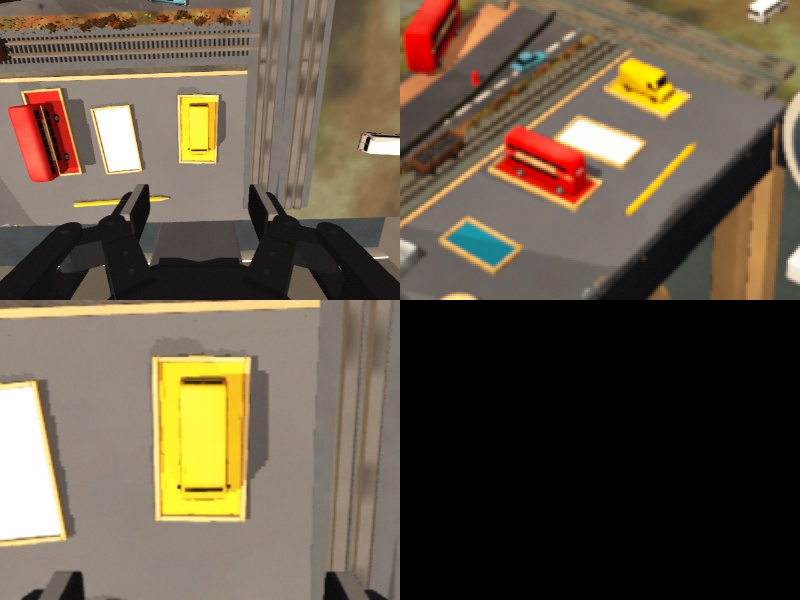

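Both the bus and the van stand well inside their trays (wrist view and scene view). Next is the teal saloon.

Request:
apply_moves --increments "0.3 0 0 0 -0.119;0.3 0 0 0 -0.119;0.3 0 0 0 -0.119;0.3 0 0 0 -0.119;0.3 0 0 0 -0.119;0.3 0 0 0 -0.119;0.3 0 0 0 -0.119;0.3 0 0 0 -0.119;0.3 0 0 0 -0.119;0.3 0 0 0 -0.119;0.3 0 0 0 -0.119;0.3 0 0 0 -0.119;0.3 1 2.6 0 0;0.3 1 2.6 0 0;0.3 1 2.6 0 0;0.3 1 2.6 0 0;0.3 1 2.6 0 0;0.3 1 2.5 0 0;0.3 1 2.5 0 0;0.3 0 0 0 0"

```text
t: 38.02
ee_pos: [0.667, 0.0187, 0.1738]
tool_rot: [-2.406, -2.019, 0.0]
force: [-0.6, -0.5, -0.2]
gripper_width: 0.0556
grip_force: 0.0
```

Request:
apply_moves --increments "0.1 0 0 2 0;0.1 0 0 2 0;0.1 0 0 1 0;0.1 0 0 0 0;0.1 0 0 0 0"

```text
t: 38.43
ee_pos: [0.6633, 0.0178, 0.1254]
tool_rot: [-2.406, -2.017, 0.002]
force: [0.8, -0.1, 0.6]
gripper_width: 0.047
grip_force: 0.0
```

```bash
python3 - <<'E'
from look import *
st,s=look("w13"); print(st["ee_pos"],st["gripper_width"])
for z in (.012,0,-.012):print(z,rect(s,"teal",proj(s,[[.664,.02,z]],st)[0],z,st,60))
r=rect(s,"teal",proj(s,[[.664,.02,0]],st)[0],-.006,st,60)
plan(r[0],r[1],-.010,r[4])
E
```

```text
[0.66328126 0.01782999 0.12535725] 0.047017597700427675
0.012 [0.6645 0.0204 0.0216 0.0568 1.4059]
0 [0.664  0.0173 0.0225 0.0592 1.4059]
-0.012 [0.6635 0.0143 0.0234 0.0616 1.4059]
psi 1.395 q6 0.11 | spin -0.010 = 1 x -0.0105 | xyz cm [-0.2   0.02 13.64] = 6 x [-0.034  0.003  2.273]
```

Request:
apply_moves --increments "-0.1 0 0 2 -0.01;-0.1 0 0 2.5 0;-0.1 0 0 2.5 0;-0.1 0 0 2.5 0;-0.1 0 0 1.5 0;-0.1 0 0 1 0;-0.1 0 0 0.7 0;-0.1 0 0 0.6 0;-0.1 0 0 0 0;-0.1 0 0 0 0"

```text
t: 39.32
ee_pos: [0.6644, 0.0178, -0.0062]
tool_rot: [2.397, 2.03, 0.001]
force: [-1.0, 1.2, 0.4]
gripper_width: 0.0383
grip_force: 0.0
```

Request:
apply_moves --increments "-0.1 0 0 0.4 0;-0.1 0 0 0.4 0;-0.1 0 0 0.2 0;-0.1 0 0 0 0;-0.1 0 0 0 0"

```text
t: 39.73
ee_pos: [0.6638, 0.0179, -0.017]
tool_rot: [-2.397, -2.03, 0.0]
force: [-0.1, 0.1, 1.1]
gripper_width: 0.0382
grip_force: 0.0
```

Request:
apply_moves --increments "-0.1 0 0 0.2 0;-0.1 0 0 0.2 0;-0.1 0 0 0 0;-0.1 0 0 0 0"

```text
t: 40.07
ee_pos: [0.6638, 0.0179, -0.0211]
tool_rot: [-2.397, -2.03, 0.0]
force: [0.3, 0.3, 0.3]
gripper_width: 0.0386
grip_force: 0.0
```

Request:
apply_moves --increments "-0.1 0 0 0.2 0;-0.1 0 0 0 0;-0.1 0 0 0 0;-1 0 0 0 0;-1 0 0 0 0;-1 0 0 0 0;-1 0 0 0 0;-1 0 0 0 0"

```text
t: 40.73
ee_pos: [0.6639, 0.0179, -0.0228]
tool_rot: [2.397, 2.03, 0.0]
force: [-0.7, 0.9, 2.6]
gripper_width: 0.0211
grip_force: 24.8
```

The saloon is gripped at 21 mm, so I'll lift it. I expect contact on the lining at TCP ≈ -0.020.

Request:
apply_moves --increments "-1 0 0 -0.5 0;-1 0 0 -0.5 0;-1 0 0 -1 0;-1 0 0 -1 0;-1 0 0 -2 0;-1 0 0 -2 0;-1 0 0 -2 0;-1 0 0 -2 0;-1 0 0 -2 0;-1 0 0 -2 0;-1 0 0 -1 0;-1 0 0 0 0;-1 0 0 0 0"

```text
t: 41.82
ee_pos: [0.664, 0.0179, 0.1374]
tool_rot: [2.397, 2.03, 0.001]
force: [-0.5, 0.9, -1.3]
gripper_width: 0.0219
grip_force: 24.6
```

```bash
python3 - <<'E'
from look import *
st,s=look("w14"); print(st["gripper_width"],st["grip_force"],st["ee_pos"])
for d in (0.01,.02):print(rect(s,"teal",(318,290),st["ee_pos"][2]+d,st,80), proj(s,[st["ee_pos"]+[0,0,d]],st))
plan(.456,.3565,.14,-.006,cap=2)
E
```

```text
0.021875584374860063 24.559390121219575 [0.66397497 0.01785238 0.13736204]
[0.6626 0.0087 0.0253 0.0663 1.4038] [[317.80509895 284.20179927]]
[0.6634 0.0139 0.0238 0.0622 1.4038] [[317.81526065 293.17483603]]
psi 1.405 q6 0.10 | spin 1.411 = 12 x 0.1176 | xyz cm [-20.95 -33.73  -0.36] = 20 x [-1.047 -1.687 -0.018]
```

Request:
apply_moves --increments "-1 0 0 0 0.1176;-1 0 0 0 0.1176;-1 0 0 0 0.1176;-1 0 0 0 0.1176;-1 0 0 0 0.1176;-1 0 0 0 0.1176;-1 0 0 0 0.1176;-1 0 0 0 0.1176;-1 0 0 0 0.1176;-1 0 0 0 0.1176;-1 0 0 0 0.1176;-1 0 0 0 0.1176;-1 -0.5 -0.8 0 0;-1 -1 -1.7 0 0;-1 -1 -1.7 0 0;-1 -1 -1.7 0 0;-1 -1 -1.7 0 0;-1 -1 -1.7 0 0;-1 -1 -1.7 0 0;-1 -1 -1.7 0 0"

```text
t: 43.53
ee_pos: [0.588, 0.1464, 0.1361]
tool_rot: [3.141, -0.001, -0.003]
force: [-0.2, 0.6, -1.1]
gripper_width: 0.0215
grip_force: 24.6
```

Request:
apply_moves --increments "-1 -1 -1.7 0 0;-1 -1 -1.7 0 0;-1 -1 -1.7 0 0;-1 -1 -1.7 0 0;-1 -1 -1.7 0 0;-1 -1 -1.7 0 0;-1 -1 -1.7 0 0;-1 -1 -1.7 0 0;-1 -1 -1.7 0 0;-1 -1 -1.7 0 0;-1 -1 -1.7 0 0;-1 -1 -1.7 0 0;-1 0 0 0 0;-1 0 0 0 0"

```text
t: 44.7
ee_pos: [0.4695, 0.3505, 0.1363]
tool_rot: [3.141, -0.001, -0.002]
force: [0.4, -0.6, -0.3]
gripper_width: 0.0214
grip_force: 24.6
```

```bash
python3 - <<'E'
from look import *
st,s=look("w15"); print(st["ee_pos"])
print(rect(s,"teal",proj(s,[[.49,.3565,.003]],st)[0],.003,st,100))
plan(.456,.3565,-.012,-.006,cap=2)
E
```

```text
[0.46945431 0.35053004 0.13628613]
[ 0.4457  0.3516  0.0509  0.1006 -0.0019]
psi -0.002 q6 2.11 | spin 0.004 = 1 x 0.0040 | xyz cm [-1.41 -0.65 14.84] = 8 x [-0.176 -0.081  1.855]
```

Request:
apply_moves --increments "-1 -0.7 -0.3 0 0;-1 -0.65 -0.3 0 0.004;-1 0 0 2 0;-1 0 0 2 0;-1 0 0 2 0;-1 0 0 2 0;-1 0 0 2 0;-1 0 0 2 0;-1 0 0 1.5 0;-1 0 0 0.8 0;-1 0 0 0.5 0;-1 0 0 0 0;-1 0 0 0 0"

```text
t: 45.83
ee_pos: [0.4576, 0.3562, -0.0104]
tool_rot: [-3.141, 0.015, -0.001]
force: [0.5, -0.6, -0.2]
gripper_width: 0.0218
grip_force: 24.6
```

Request:
apply_moves --increments "-1 0 0 0.2 0;-1 0 0 0.1 0;-1 0 0 0 0;-1 0 0 0 0"

```text
t: 46.17
ee_pos: [0.4575, 0.3562, -0.0136]
tool_rot: [-3.141, 0.015, -0.001]
force: [0.1, -0.2, -0.4]
gripper_width: 0.0218
grip_force: 24.6
```

Request:
apply_moves --increments "-1 0 0 0.1 0;-1 0 0 0 0;-1 0 0 0 0"

```text
t: 46.42
ee_pos: [0.4573, 0.3561, -0.0149]
tool_rot: [-3.142, 0.015, 0.0]
force: [1.2, 0.8, -0.9]
gripper_width: 0.0213
grip_force: 24.6
```

Request:
apply_moves --increments "-1 0 0 0.15 0;-1 0 0 0.1 0;-1 0 0 0.1 0;-1 0 0 0 0;-1 0 0 0 0"

```text
t: 46.83
ee_pos: [0.4573, 0.356, -0.0185]
tool_rot: [3.141, -0.015, -0.0]
force: [0.2, -0.2, -0.2]
gripper_width: 0.0215
grip_force: 24.6
```

Request:
apply_moves --increments "-1 0 0 0.08 0;-1 0 0 0 0;-1 0 0 0 0"

```text
t: 47.08
ee_pos: [0.4573, 0.356, -0.0192]
tool_rot: [3.142, -0.015, -0.0]
force: [0.5, -0.0, -0.6]
gripper_width: 0.0216
grip_force: 24.6
```

Request:
apply_moves --increments "-1 0 0 0.06 0;-1 0 0 0 0;-1 0 0 0 0"

```text
t: 47.33
ee_pos: [0.4574, 0.3561, -0.0198]
tool_rot: [-3.141, 0.015, -0.0]
force: [-0.1, 0.1, 0.8]
gripper_width: 0.0218
grip_force: 24.7
```

Request:
apply_moves --increments "-0.4 0 0 0 0;-0.3 0 0 0 0;-0.25 0 0 0 0;-0.25 0 0 -0.3 0;-0.2 0 0 -0.7 0;-0.1 0 0 -1 0;0 0 0 -2 0;0 0 0 -3 0;0 0 0 -3 0;0 0 0 -3 0;0 0 0 -3 0;0 0 0 -3 0;0.5 0 0 -2 0;0.5 0 0 0 0;0.5 0 0 0 0"

```text
t: 48.58
ee_pos: [0.4578, 0.3564, 0.1921]
tool_rot: [-3.14, 0.015, -0.004]
force: [-0.1, 0.2, 0.2]
gripper_width: 0.0642
grip_force: 0.0
```

```bash
python3 - <<'E'
from look import *
import pickle
st,s=look("w16"); print(st["ee_pos"])
hsv=cv2.cvtColor(s["frame"],cv2.COLOR_RGB2HSV)
u,v=proj(s,[[.457,.356,.01]],st)[0].astype(int); print(u,v)
cv2.imwrite("crop16.png",s["frame"][max(0,v-90):v+90,u-90:u+90][:,:,::-1])
st1,s1=pickle.load(open("w1.pkl","rb"))
plan(.447,-.317,.19,1.53,cap=3.5)
E
```

```text
[0.45779416 0.35635179 0.19213593]
317 206
psi -0.010 q6 2.14 | spin -1.540 = 13 x -0.1184 | xyz cm [-67.28   1.73   0.08] = 20 x [-3.364  0.086  0.004]
```

Request:
apply_moves --increments "0.5 0 0 0 -0.1184;0.5 0 0 0 -0.1184;0.5 0 0 0 -0.1184;0.5 0 0 0 -0.1184;0.5 0 0 0 -0.1184;0.5 0 0 0 -0.1184;0.5 0 0 0 -0.1184;0.5 0 0 0 -0.1184;0.5 0 0 0 -0.1184;0.5 0 0 0 -0.1184;0.5 0 0 0 -0.1184;0.5 0 0 0 -0.1184;0.5 0 0 0 -0.1184;0.5 -1.5 0 0 0;0.5 -3.3 0.1 0 0;0.5 -3.3 0.1 0 0;0.5 -3.3 0.1 0 0;0.5 -3.3 0.1 0 0;0.5 -3.3 0.1 0 0;0.5 -3.3 0.1 0 0"

```text
t: 50.3
ee_pos: [0.4532, 0.1409, 0.1895]
tool_rot: [-2.269, -2.172, 0.002]
force: [1.5, 0.0, 0.8]
gripper_width: 0.0644
grip_force: 0.0
```

Request:
apply_moves --increments "0.5 -3.3 0.1 0 0;0.5 -3.3 0.1 0 0;0.5 -3.3 0.1 0 0;0.5 -3.3 0.1 0 0;0.5 -3.3 0.1 0 0;0.5 -3.3 0.1 0 0;0.5 -3.3 0.1 0 0;0.5 -3.3 0.1 0 0;0.5 -3.3 0.1 0 0;0.5 -3.3 0.1 0 0;0.5 -3.3 0.1 0 0;0.5 -3.3 0.1 0 0;0.5 -3.3 0.1 0 0;0.5 -2 0 0 0;0.5 0 0 0 0;0.5 0 0 0 0;0.5 0 0 0 0"

```text
t: 51.72
ee_pos: [0.4481, -0.3054, 0.1895]
tool_rot: [-2.267, -2.172, 0.0]
force: [-1.0, 0.3, -0.1]
gripper_width: 0.064
grip_force: 0.0
```

```bash
python3 - <<'E'
from look import *
st,s=look("w17"); print(st["ee_pos"])
for z in (.032,.02,.01,0):print(z,rect(s,"white",proj(s,[[.445,-.318,z]],st)[0],z,st,90))
r=rect(s,"white",proj(s,[[.445,-.318,.025]],st)[0],.025,st,90)
plan(r[0],r[1],-.0,r[4])
E
```

```text
[ 0.44812903 -0.30536426  0.1895083 ]
0.032 [ 0.4454 -0.3136  0.0269  0.0735  1.4881]
0.02 [ 0.4452 -0.3166  0.0279  0.0761  1.4881]
0.01 [ 0.445  -0.3192  0.0287  0.0783  1.4881]
0 [ 0.4448 -0.3217  0.0295  0.0806  1.4881]
psi 1.529 q6 -0.67 | spin 0.041 = 1 x 0.0409 | xyz cm [-1.04 -0.23 18.97] = 8 x [-0.13  -0.029  2.371]
```

Request:
apply_moves --increments "0.2 -0.6 -0.1 0 0.01;0.2 -0.55 -0.1 0 0.01;0.2 0 0 2.5 0;0.2 0 0 2.5 0;0.2 0 0 2.5 0;0.2 0 0 2.5 0;0.2 0 0 2.5 0;0.2 0 0 2 0;0.2 0 0 2 0;0.2 0 0 1 0;0.2 0 0 0.8 0;0.2 0 0 0 0;0.2 0 0 0 0"

```text
t: 52.85
ee_pos: [0.4467, -0.3178, 0.0076]
tool_rot: [2.288, 2.152, 0.0]
force: [-0.2, 0.6, 0.0]
gripper_width: 0.0514
grip_force: 0.0
```

Request:
apply_moves --increments "0.2 0 0 0.4 0;0.2 0 0 0.4 0;0.2 0 0 0.4 0;0.2 0 0 0 0;0.2 0 0 0 0"

```text
t: 53.27
ee_pos: [0.4464, -0.3175, -0.0049]
tool_rot: [-2.288, -2.152, 0.0]
force: [-0.4, 0.6, -0.4]
gripper_width: 0.0512
grip_force: 0.0
```

Request:
apply_moves --increments "0.2 0 0 0.3 0;0.2 0 0 0.15 0;0.2 0 0 0 0;0.2 0 0 0 0;-1 0 0 0 0;-1 0 0 0 0;-1 0 0 0 0;-1 0 0 0 0;-1 0 0 0 0;-1 0 0 0 0"

```text
t: 54.1
ee_pos: [0.4465, -0.3176, -0.0092]
tool_rot: [2.288, 2.152, 0.0]
force: [-0.2, 0.9, 4.7]
gripper_width: 0.0265
grip_force: 25.6
```

It gripped at 26.5 mm, which is high on the tapered body. I'll regrip lower.

Request:
apply_moves --increments "0 0 0 0 0;0.2 0 0 0 0;0.2 0 0 0 0;0.2 0 0 0.3 0;0.2 0 0 0.3 0;0.2 0 0 0 0;0.2 0 0 0 0"

```text
t: 54.68
ee_pos: [0.4463, -0.3174, -0.0157]
tool_rot: [-2.288, -2.152, 0.0]
force: [-0.1, 0.3, -0.5]
gripper_width: 0.0511
grip_force: 0.0
```

Request:
apply_moves --increments "-1 0 0 0 0;-1 0 0 0 0;-1 0 0 0 0;-1 0 0 0 0;-1 0 0 0 0;-1 0 0 0 0;-1 0 0 0 0" --grip_force 30

```text
t: 55.27
ee_pos: [0.4465, -0.3176, -0.0152]
tool_rot: [2.288, 2.152, 0.0]
force: [0.1, 1.2, 5.0]
gripper_width: 0.0272
grip_force: 31.4
```

Request:
apply_moves --increments "-1 0 0 -0.5 0;-1 0 0 -0.5 0;-1 0 0 -1 0;-1 0 0 -1 0;-1 0 0 -2 0;-1 0 0 -2 0;-1 0 0 -2 0;-1 0 0 -2 0;-1 0 0 -2 0;-1 0 0 -2 0;-1 0 0 -2 0;-1 0 0 0 0;-1 0 0 0 0"

```text
t: 56.35
ee_pos: [0.4469, -0.318, 0.1564]
tool_rot: [2.286, 2.15, 0.0]
force: [0.4, 0.3, -0.5]
gripper_width: 0.0269
grip_force: 30.8
```

```bash
python3 - <<'E'
from look import *
st,s=look("w18"); print(st["gripper_width"],st["grip_force"],st["ee_pos"])
for d in (0.02,.03):print(rect(s,"white",(318,280),st["ee_pos"][2]+d,st,110))
plan(.4605,.1105,.155,.067,cap=2.2)
E
```

```text
0.026929167628512815 30.786125584432966 [ 0.44692961 -0.31795383  0.15639151]
[ 0.4467 -0.3239  0.0313  0.0804  1.5038]
[ 0.447  -0.3185  0.0292  0.0751  1.5038]
psi 1.509 q6 -0.67 | spin 1.442 = 13 x 0.1110 | xyz cm [ 4.270e+00 -4.261e+01  3.000e-02] = 20 x [ 2.130e-01 -2.131e+00  1.000e-03]
```

Request:
apply_moves --increments "-1 0 0 0 0.111;-1 0 0 0 0.111;-1 0 0 0 0.111;-1 0 0 0 0.111;-1 0 0 0 0.111;-1 0 0 0 0.111;-1 0 0 0 0.111;-1 0 0 0 0.111;-1 0 0 0 0.111;-1 0 0 0 0.111;-1 0 0 0 0.111;-1 0 0 0 0.111;-1 0 0 0 0.111;-1 0.1 -1 0 0;-1 0.2 -2.2 0 0;-1 0.2 -2.2 0 0;-1 0.2 -2.2 0 0;-1 0.2 -2.2 0 0;-1 0.2 -2.2 0 0;-1 0.2 -2.2 0 0"

```text
t: 58.07
ee_pos: [0.4492, -0.173, 0.1541]
tool_rot: [-3.139, -0.111, 0.002]
force: [0.3, 0.0, -0.2]
gripper_width: 0.027
grip_force: 30.8
```

Request:
apply_moves --increments "-1 0.2 -2.2 0 0;-1 0.2 -2.2 0 0;-1 0.2 -2.2 0 0;-1 0.2 -2.2 0 0;-1 0.2 -2.2 0 0;-1 0.2 -2.2 0 0;-1 0.2 -2.2 0 0;-1 0.2 -2.2 0 0;-1 0.2 -2.2 0 0;-1 0.2 -2.2 0 0;-1 0.2 -2.2 0 0;-1 0.2 -2.2 0 0;-1 0.2 -1.5 0 0;-1 0 0 0 0;-1 0 0 0 0"

```text
t: 59.32
ee_pos: [0.4565, 0.1059, 0.1542]
tool_rot: [3.14, 0.112, -0.002]
force: [-0.8, -0.1, -0.9]
gripper_width: 0.027
grip_force: 30.8
```

```bash
python3 - <<'E'
from h import *
plan(.461,.1105,-.004,.067,cap=2)
E
```

```text
psi 0.071 q6 1.60 | spin 0.004 = 1 x 0.0045 | xyz cm [ 0.48 -0.43 15.82] = 8 x [ 0.06  -0.054  1.978]
```

Request:
apply_moves --increments "-1 0.48 -0.45 0 0;-1 0 0 2 0;-1 0 0 2 0;-1 0 0 2 0;-1 0 0 2 0;-1 0 0 2 0;-1 0 0 2 0;-1 0 0 1.5 0;-1 0 0 1 0;-1 0 0 0.5 0;-1 0 0 0.3 0;-1 0 0 0 0;-1 0 0 0 0"

```text
t: 60.4
ee_pos: [0.4622, 0.1098, 0.0021]
tool_rot: [-3.14, -0.104, -0.001]
force: [-0.5, 0.3, -0.4]
gripper_width: 0.0272
grip_force: 30.8
```

Request:
apply_moves --increments "-1 0 0 0.15 0;-1 0 0 0.15 0;-1 0 0 0 0;-1 0 0 0 0"

```text
t: 60.73
ee_pos: [0.462, 0.1099, -0.0012]
tool_rot: [-3.14, -0.105, -0.0]
force: [0.2, 0.1, -0.6]
gripper_width: 0.027
grip_force: 30.8
```

Request:
apply_moves --increments "-1 0 0 0.15 0;-1 0 0 0.15 0;-1 0 0 0 0;-1 0 0 0 0"

```text
t: 61.07
ee_pos: [0.4618, 0.1099, -0.0044]
tool_rot: [3.14, 0.105, -0.0]
force: [0.2, 0.4, -1.3]
gripper_width: 0.0272
grip_force: 30.8
```

Request:
apply_moves --increments "-1 0 0 0.1 0;-1 0 0 0.1 0;-1 0 0 0 0;-1 0 0 0 0"

```text
t: 61.4
ee_pos: [0.4618, 0.1099, -0.0064]
tool_rot: [3.14, 0.104, -0.0]
force: [0.0, 1.1, -0.5]
gripper_width: 0.027
grip_force: 30.8
```

Request:
apply_moves --increments "-1 0 0 0.1 0;-1 0 0 0.1 0;-1 0 0 0 0;-1 0 0 0 0"

```text
t: 61.73
ee_pos: [0.4618, 0.1099, -0.0084]
tool_rot: [3.14, 0.104, -0.0]
force: [0.4, 0.3, -1.3]
gripper_width: 0.0268
grip_force: 30.8
```

Request:
apply_moves --increments "-1 0 0 0.1 0;-1 0 0 0.1 0;-1 0 0 0 0;-1 0 0 0 0"

```text
t: 62.07
ee_pos: [0.4619, 0.1099, -0.0104]
tool_rot: [-3.14, -0.104, 0.0]
force: [-1.1, 0.2, -0.4]
gripper_width: 0.0274
grip_force: 30.8
```

Request:
apply_moves --increments "-1 0 0 0.1 0;-1 0 0 0 0;-1 0 0 0 0"

```text
t: 62.32
ee_pos: [0.4619, 0.1099, -0.0114]
tool_rot: [3.14, 0.104, -0.0]
force: [0.6, -0.5, -0.6]
gripper_width: 0.0272
grip_force: 30.8
```

Request:
apply_moves --increments "-1 0 0 0.08 0;-1 0 0 0 0;-1 0 0 0 0"

```text
t: 62.57
ee_pos: [0.462, 0.1099, -0.0121]
tool_rot: [-3.14, -0.104, -0.0]
force: [0.4, 0.2, -0.4]
gripper_width: 0.0273
grip_force: 30.9
```

Contact is imminent at -0.0122 (grip height plus the 3 mm lining). One more small step, then release.

Request:
apply_moves --increments "-1 0 0 0.06 0;-1 0 0 0 0;-1 0 0 0 0"

```text
t: 62.82
ee_pos: [0.4621, 0.1099, -0.0124]
tool_rot: [-3.14, -0.104, -0.001]
force: [-1.6, 0.0, 10.5]
gripper_width: 0.027
grip_force: 32.2
```

Request:
apply_moves --increments "-0.2 0 0 0 0;0 0 0 0 0;0.1 0 0 0 0;0.15 0 0 0 0;0.15 0 0 -0.3 0;0.15 0 0 -0.7 0;0.15 0 0 -1 0;0.15 0 0 -2 0;0.15 0 0 -3 0;0.15 0 0 -3 0;0.15 0 0 -3 0;0.15 0 0 -3 0;0.15 0 0 -3 0;0.15 0 0 -2 0;0.15 0 0 0 0;0.15 0 0 0 0"

```text
t: 64.15
ee_pos: [0.4623, 0.11, 0.1986]
tool_rot: [-3.14, -0.104, -0.004]
force: [0.3, -0.5, 0.7]
gripper_width: 0.0492
grip_force: 0.0
```

```bash
python3 - <<'E'
from look import *
import pickle
st,s=look("w19"); sc=snapshot("scene"); tp=snapshot("top"); t0=pickle.load(open("s0.pkl","rb"))["top"]
st16,s16=pickle.load(open("w16.pkl","rb"))
a=cv2.resize(s["frame"][60:300,:],(400,300)) if 0 else cv2.resize(s["frame"],(400,300))
b=cv2.resize(sc["frame"][245:395,225:425],(400,300),interpolation=3)
u,v=proj(s16,[[.457,.356,.01]],st16)[0].astype(int)
c=cv2.resize(s16["frame"][v-75:v+75,u-100:u+100],(400,300)); d=cv2.resize(tp["frame"][180:330,330:530],(400,300),interpolation=3)
cv2.imwrite("pics/m19.png",np.vstack([np.hstack([a,b]),np.hstack([c,d])])[:,:,::-1])
print(st["ee_pos"],st["grip_force"])
for n,cc,uv,z in(("maroon","maroon",(483,272),.035),):print(rect(t0,cc,uv,z,None,25),rect(tp,cc,uv,z,None,25))
E
```

```text
[0.46233754 0.10996287 0.19864983] 0.0
[ 0.5156 -0.4811  0.0266  0.0651  1.2715] [ 0.5157 -0.4811  0.0267  0.0653  1.2819]
```

View pics/m19.png

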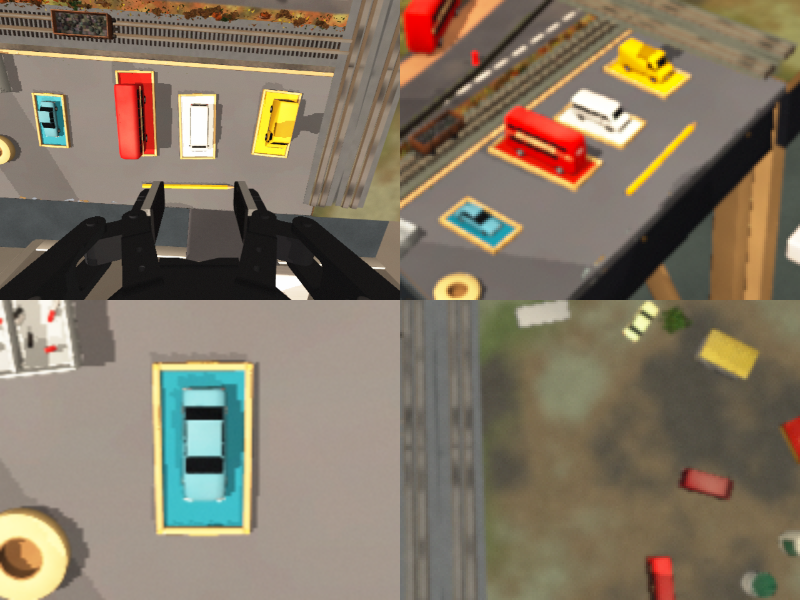

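All four models stand flat and centred in their trays, and the maroon van and pillar box are unmoved. I'm handing in.

```bash
python3 -c "
from station import hand_in
print(hand_in())"
```

```text
the job is handed in; nothing more can be done
None
```

The job is handed in at about 64 s of the 115 s allowed: the bus, yellow van, saloon and minibus each stand released in the tray of their colour in the final pictures, and the maroon van and pillar box look unmoved; the hand-in call returned no verdict.

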